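Nest the rinsed jar lids

TASK

Stack the three porcelain jar lids mouth up, each cupped fully inside the next, in the grey tote where the blue one already lies: first set the white lid into the blue one; then take the green lid from its rack, lay it mouth up on the cork mat and let go, take it up again and nest it in the white one. Porcelain chips, so set every lid down without dropping it, and leave the other things on the table where they stand.

Things in the scene. Friction and masses are not known exactly. Their poses are not given: they have to be found in the camera images.
- lid_blue: Dark blue porcelain jar lid, 66 mm across, 34 mm high, wall 3.5 mm, same shape as the other two. Origin: outside centre of the flat crown (30 mm across); z from crown to open mouth (up when mouth up). Dome widens to 56 mm across at z=20, there it steps out to a straight rim band, 66 mm outside, 59 inside (49 below z=23), z=20 to 34 (the mouth). 40 to 85 g. Starts mouth up on the tote's floor.
- lid_white: White lid, same shape, frame and mass as lid_blue. Starts mouth up on the cork mat. When lids are nested mouth up, the upper one's step rests on the lower one's rim, its origin 14 mm above the lower one's.
- lid_green: Green lid, same shape, frame and mass as lid_blue. Starts on edge in the rack, axis level within 3 degrees, mouth towards the robot's side (within 20 degrees of -x); can be gripped across its level diameter at the rim band (z=27 mm) and lifted straight up. Laid down leaning on its dome, mouth upwards, it rocks upright by itself.
- tote: Fixed grey open box, 168 x 168 mm outside, walls 4 mm thick and 50 mm high, inner floor 4 mm above the table. Origin: centre of its underside; x, y along its sides, z up.
- mat: Fixed flat square cork mat, 160 x 160 x 4 mm. Origin: centre of its underside; top 4 mm above it; x, y along its sides.
- rack: Fixed white stand for one lid on edge. Origin: on the table under it; x from the lid's mouth to its crown. Base x -34 to 42 mm, 52 mm along y, 12 mm high; the rim band stands on it at x -17 to -3, lid axis 45 mm above the table. Lip before the mouth (x -26 to -18, 26 mm wide) 30 mm high; post behind the crown (x 18 to 29, 20 mm wide) 48 mm high.
- carton_flat: Flat white carton with a green band, 60 x 100 x 22 mm. A loose bystander: leave it where it stands. Origin: centre of its underside.
- carton_tall: Upright white carton with a blue band, 45 x 70 x 90 mm. A loose bystander: leave it where it stands. Origin: centre of its underside.
- carton_red: Small white carton with a red band, 50 x 85 x 35 mm. A loose bystander: leave it where it stands. Origin: centre of its underside.
- amber_bottle: Amber glass bottle, 52 mm across, 100 mm high. A loose bystander: leave it where it stands. Origin: centre of its underside.
- paper_cup: White paper cup, 72 mm across at the rim, 85 mm high. A loose bystander: leave it where it stands. Origin: centre of its underside.
- pill_jar: White jar with a green label, 60 mm across, 80 mm high. A loose bystander: leave it where it stands. Origin: centre of its underside.
Not all that is in view belongs to the job. What is shaped like the lid_green but pink or yellow is not meant.

How it is judged:
By the outcome, as a careful person would: the job done as asked, in the order asked, and still so for the second after the job is handed in, with the robot touching nothing.
It also fails if it takes over 72 s, if anything falls off the work surface, if the arm or the gripper's body presses on something with over 40 N, if the wrist force passes 120 N, or if a joint passes its speed limit or range.

ROBOT

A 6-joint arm with a two-finger parallel gripper is mounted at the origin on the work surface. World frame = base frame: x ahead of the robot, y to its left, z up, the work surface at z = 0. Lengths are in mm, angles in degrees, forces in N, time in s.
With the tool pointing down it reaches from about 400 to 925 mm from the base axis. Payload 3.4 kg.
Tool frame: the origin (TCP) lies at the very end of the fingers, on their centre line; the grasp point (between the pads) lies 19 mm behind it; z points along the fingers, y is the direction in which the jaws open and shut (so a half turn about z gives the same grasp; the last joint's range is limited). The gripper opens to 85 mm and grips with 20 to 120 N. Pads are 22 mm wide; open, the fingers measure 114 mm over their backs; the gripper's body (76 mm by 85 mm) begins 54 mm behind the grasp point. The pads swing forward as they close: fully open they stand 13 mm farther back than shut.
Start: joints at [-80.071, 17.578, 86.31, -0, 76.112, -4.211], TCP at [140.449, -557.589, 231.305] pointing down, gripper open.
Joint ranges: [-179.03, 179.03], [-60, 130.46], [8.19, 133.38], [-81.62, 261.62], [5.75, 156.47], [-153.77, 153.77]. Speed limits (degrees/s): [147.25, 147.25, 180, 180, 180, 180].

INTERFACE

Orientations are given as [roll, pitch, yaw] about the fixed x, y, z axes, in that order (R = Rz(yaw) Ry(pitch) Rx(roll)).
In Python, from bench import readout, viewer, order gives the robot as it stands. The module is installed in compiled form; this text tells all that it offers.
- The arm moves only by the shell command python3 -m crank 'ROWS' [FORCE]. ROWS is a JSON object of lists of equal length, an entry for each row: "angular": the turn, a rotation vector about the tool's x, y, z in units of 30 degrees (1.0 is 30 degrees), a list of three; "translation": the shift along the tool's x, y, z in units of 0.15 m (1.0 is 0.15 m), a list of three; "gripper": the closure in counts, from 0 (fully open) to 255 (shut). A call has 1 to 20 rows; each row shifts and turns the commanded pose from where the row before left it, along the tool's axes as they then stand; what a row does not reach is not made up. A row lasts 1/8 s, in which the tool goes at most 62.5 mm and 10.7 degrees, less where a joint would pass 70% of its speed; a pose out of reach is approached as far as the arm can. A call with a number of a shift or a turn outside -1 to 1 is refused whole. A call with a gripper value outside its range is refused whole. The fingers move at their own pace and stop on an object; FORCE is the grip in N (left out, the last holds). Time passes only in rows, so rows that do not move let the fingers close. It gives the time, the measured TCP pose, the force and the opening at its end, in the units of the state.
- readout.observe(): the state, without advancing time (a new reading comes with each control period).
- viewer.camera(name): name is "scene" or "top" or "wrist"; returns a dict with "pixels" (420x560x3 uint8, blue, green, red), "fx", "fy", "cx", "cy" (pixels), "R" (3x3) and "t" (3): a world point X has camera coordinates R X + t. Camera axes: x right, y down, z forward; pixel columns grow to the right and rows downward; lengths in mm; the calibration is good to about 2 mm. The wrist camera is an equidistant fisheye: a pixel r from the principal point sees the ray r / f radians off the axis. A picture is of the moment at which its call begins. There is no depth.
- order.job_done(): hands the job in, once; it reports no verdict.
Trained networks look in a picture, given as the dict that the camera call returned (one of the last four; its "shot" number tells which), for a name from the list of things; names that differ only in an ending like _2 or _b are one class to them, and where a whole thing is asked for, a point or a joint stands for the part that bears it (a point fixed in the world has none). Each returns a list of dicts, best first, with "conf" (0 to 1); they miss things now and then, are a little off and sometimes report something else, mostly with a low value. They report only what shows in the picture. A call takes as long as a camera call. They do not tell look-alikes from the thing itself.
- viewer.look_for(thing, picture): "xy" ([column, row] in pixels, amid what is visible of it).
- viewer.tip_of(thing, picture): "xy" ([column, row] in pixels: a listed point, or the origin of a listed thing).
The state is a dict: "clock": time; "q": joint angles; "qvel": joint speeds; "tau": joint torques, N m; "position": TCP position; "ee_rot": TCP orientation; "force": force on the tool from outside, world axes, zero at the start; "moment": the same for the moment, N m; "gripper_width": opening from 0.0 (shut) to 1.0 (fully open).
Only numpy, scipy, OpenCV 4.12 (cv2) and the standard library are available. Lean on these libraries where they do the work, as an engineer would, in place of code of your own. Each camera call takes 0.05 s, during which the arm holds its last target.

## Working session

There is one attempt and no reset: what is moved stays moved. The work goes in short steps, Python scripts to look and compute and a shell command to move; the robot and the scene stay as the last step left them, time stands still between calls to the robot, and variables do not carry over. Pictures are saved under pics/ and viewed, and the job is handed in when it is done.

```bash
mkdir -p pics; ls; python3 - <<'E'
from bench import readout, viewer
import cv2
print(readout.observe())
for n in ["scene","top","wrist"]:
    c=viewer.camera(n); cv2.imwrite(f"pics/{n}0.png",c["pixels"]); print(n,c["fx"],c["fy"],c["cx"],c["cy"],c["R"],c["t"])
E
```

```text
pics
{'clock': 0.0, 'q': array([-8.00717524e+01,  1.76197161e+01,  8.63830710e+01, -8.53712726e-04,
        7.61114892e+01, -4.21045664e+00]), 'qvel': array([-0.08395388,  0.01286684, -0.09405204,  0.07838025,  0.01728209,
        0.12457389]), 'tau': array([-2.06795630e-03, -4.57552779e+01, -2.51919758e+01, -2.18648165e-05,
        1.34854493e-02, -9.87988187e-06]), 'position': array([ 140.31347996, -556.89884775,  230.41186872]), 'ee_rot': array([-1.79885971e+02, -7.56407341e-03,  1.41389025e+01]), 'force': array([-0.05020702, -1.0035062 , -0.37541013]), 'moment': array([ 0.0168833 ,  0.00751953, -0.02855379]), 'gripper_width': 0.9944435536423618}
scene 409.78585040036376 409.78585040036376 276.1932958331962 211.545271315867 [[-0.40829577  0.91271383 -0.01574912]
 [ 0.49387293  0.20635498 -0.84469353]
 [-0.76771355 -0.35266285 -0.53501852]] [ 227.52811111 -218.60985755 1614.01040881]
top 461.1248168495692 461.1248168495692 273.5428559067791 216.1573271227204 [[ 1.76252129e-03 -9.99997952e-01  9.95240237e-04]
 [-9.91538416e-01 -1.87679362e-03 -1.29800024e-01]
 [ 1.29801626e-01 -7.58043622e-04 -9.91539693e-01]] [  10.73413612  602.58822131 1265.72966641]
wrist 325.19226210127806 325.19226210127806 276.15461685919075 214.15792301796282 [[ 2.42598878e-01 -9.70126421e-01 -7.15832534e-04]
 [-9.35215048e-01 -2.34064653e-01  2.65681297e-01]
 [-2.57911997e-01 -6.37845271e-02 -9.64060650e-01]] [-574.60854663  -32.284239    377.7454663 ]
```

View pics/scene0.png

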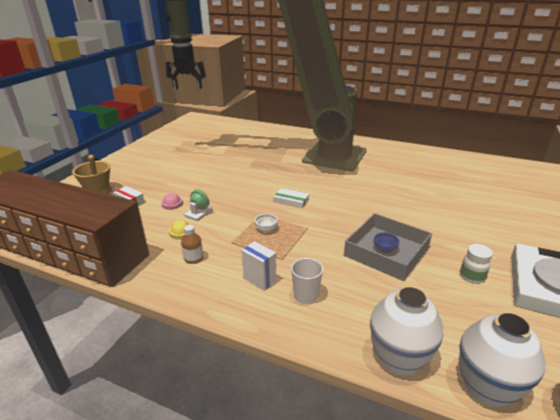

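View pics/top0.png

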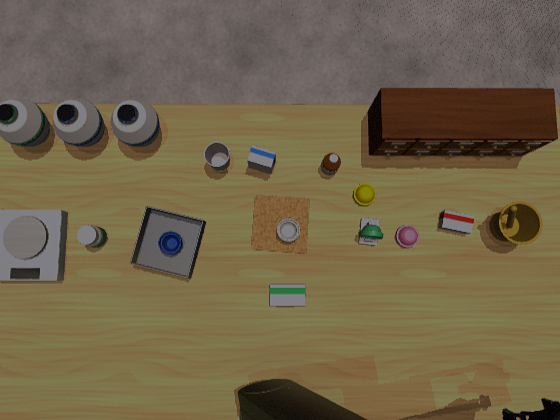

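View pics/wrist0.png

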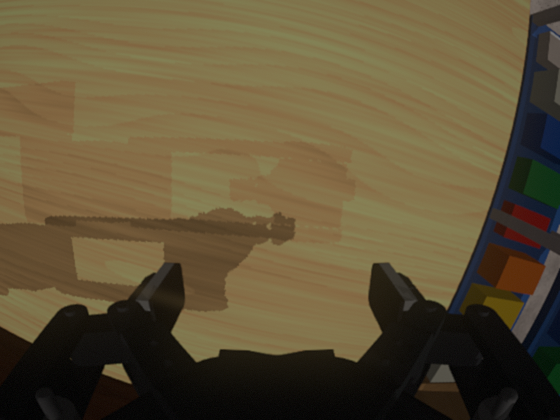

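The top view shows the white lid at (288,230) on the mat, the blue lid at (171,243) in the tote, and the green lid in its rack at (371,232). Pink at (407,236) and yellow at (365,195) are the look-alikes. For white, the cup (217,156), pill jar (90,236), and scale pan (25,237) could be confused. I'll triangulate next.

```bash
cat > h.py <<'E'
import numpy as np, cv2
from bench import readout, viewer
from scipy.spatial.transform import Rotation as Rot
def ray(c,uv):
    R=np.array(c["R"]);t=np.array(c["t"])
    a=(uv[0]-c["cx"])/c["fx"];b=(uv[1]-c["cy"])/c["fy"]
    if c.get("fish"):
        r=np.hypot(a,b); s=np.sin(r)/r if r>1e-9 else 1; d=np.array([a*s,b*s,np.cos(r)])
    else: d=np.array([a,b,1.])
    d=R.T@d; return -R.T@t, d/np.linalg.norm(d)
def cam(n):
    c=dict(viewer.camera(n)); c["fish"]=(n=="wrist"); return c
def atz(c,uv,z):
    o,d=ray(c,uv); return o+d*(z-o[2])/d[2]
def tri(cs,uvs):
    A=np.zeros((3,3));b=np.zeros(3);L=[ray(c,u) for c,u in zip(cs,uvs)]
    for o,d in L:
        P=np.eye(3)-np.outer(d,d);A+=P;b+=P@o
    X=np.linalg.solve(A,b)
    return X,[round(float(np.linalg.norm(np.cross(X-o,d))),1) for o,d in L]
def proj(c,X):
    p=np.array(c["R"])@np.asarray(X,float)+np.array(c["t"])
    if c["fish"]:
        th=np.arctan2(np.hypot(p[0],p[1]),p[2]); n=np.hypot(p[0],p[1]) or 1
        return np.array([c["cx"]+c["fx"]*th*p[0]/n,c["cy"]+c["fy"]*th*p[1]/n])
    return np.array([c["cx"]+c["fx"]*p[0]/p[2],c["cy"]+c["fy"]*p[1]/p[2]])
E
python3 - <<'E'
from h import *
s=cam("scene");t=cam("top")
np.set_printoptions(precision=1,suppress=True)
for n in ["lid_blue","lid_white","lid_green","tote","mat","rack","carton_flat","carton_tall","carton_red","amber_bottle","paper_cup","pill_jar"]:
    a=viewer.tip_of(n,s);b=viewer.tip_of(n,t)
    print(n,[(np.round(x["xy"]),round(x["conf"],2)) for x in a[:3]],[(np.round(x["xy"]),round(x["conf"],2)) for x in b[:3]])
    if a and b: print("   ",*tri([s,t],[a[0]["xy"],b[0]["xy"]]), atz(t,b[0]["xy"],0))
im=np.hstack([cv2.resize(s["pixels"][170:260,140:330],None,fx=3,fy=3,interpolation=2)])
cv2.imwrite("pics/crop_s.png",im)
cv2.imwrite("pics/crop_t.png",cv2.resize(t["pixels"][170:290,120:430],None,fx=2.5,fy=2.5,interpolation=2))
E
```

```text
lid_blue [(array([384., 250.]), 0.69)] [(array([172., 244.]), 0.89), (array([288., 295.]), 0.28)]
    [524.7 305.9  -0.1] [0.9, 0.9] [524.5 306.8   0. ]
lid_white [(array([267., 229.]), 0.77)] [(array([285., 233.]), 0.68)]
    [558.9 -25.2   0.1] [4.0, 4.0] [557.3 -21.5   0. ]
lid_green [(array([196., 203.]), 0.85), (array([170., 194.]), 0.81), (array([180., 223.]), 0.7)] [(array([372., 224.]), 0.79), (array([412., 230.]), 0.77), (array([367., 192.]), 0.64)]
    [ 578.4 -261.    46.8] [4.0, 4.0] [ 585.8 -274.8    0. ]
tote [(array([386., 252.]), 0.65)] [(array([171., 242.]), 0.74), (array([265., 164.]), 0.74)]
    [531.2 309.2   0. ] [0.8, 0.8] [531.4 308.4   0. ]
mat [(array([268., 238.]), 0.81)] [(array([283., 225.]), 0.71)]
    [582.9 -15.6 -10.1] [0.1, 0.1] [581.8 -15.5   0. ]
rack [(array([204., 213.]), 0.76)] [(array([368., 232.]), 0.54)]
    [ 557.  -255.3    0.9] [8.7, 8.7] [ 561.3 -263.4    0. ]
carton_flat [(array([289., 202.]), 0.56)] [(array([288., 293.]), 0.82)]
    [385.7 -30.5  -2.5] [0.6, 0.6] [386.1 -31.    0. ]
carton_tall [(array([253., 281.]), 0.8), (array([384., 250.]), 0.26)] [(array([265., 165.]), 0.9)]
    [763.5  33.7  -9.6] [4.5, 4.5] [759.1  37.6   0. ]
carton_red [(array([130., 200.]), 0.57)] [(array([454., 225.]), 0.97)]
    [ 583.1 -514.4    0.8] [2.2, 2.2] [ 581.9 -512.7    0. ]
amber_bottle [(array([194., 257.]), 0.93)] [(array([330., 164.]), 0.87)]
    [ 759.9 -150.7    6. ] [3.4, 3.4] [ 763.1 -154.4    0. ]
paper_cup [(array([307., 294.]), 0.97)] [(array([222., 156.]), 0.81)]
    [781.1 170.6  12.8] [7.5, 7.5] [787.1 165.    0. ]
pill_jar [(array([472., 278.]), 0.87)] [(array([100., 238.]), 0.84)]
    [544.3 522.1  -9.8] [2.6, 2.6] [543.8 515.6   0. ]
```

View pics/crop_s.png

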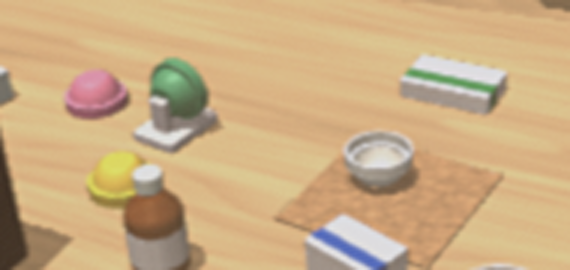

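View pics/crop_t.png

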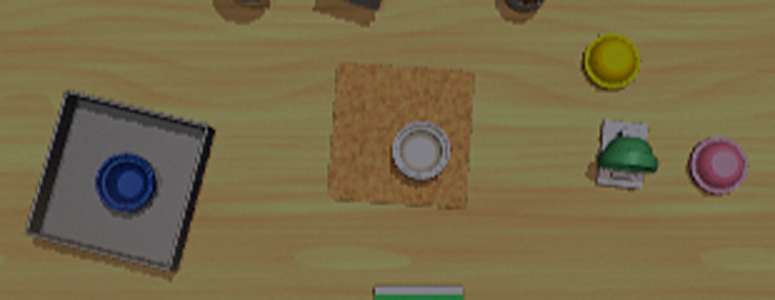

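The candidates resolve as follows:
- **Green:** rack lid at top (371,232). Pink (407,236) and yellow (365,195) rejected; they lie crown up on the table.
- **White:** mat lid (288,230), mouth up.
- **Blue:** tote lid (171,243), mouth up.

I'll move over the mat for a wrist view.

```bash
python3 -m crank '{"translation":[[0.29,-0.23,0],[0.29,-0.23,0],[0.29,-0.23,0],[0.29,-0.23,0],[0.29,-0.23,0],[0.29,-0.23,0],[0.29,-0.23,0],[0.29,-0.23,0],[0.29,-0.23,0],[0.29,-0.23,0],[0.29,-0.23,0],[0.29,-0.23,0],[0,0,0],[0,0,0]],"angular":[[0,0,0],[0,0,0],[0,0,0],[0,0,0],[0,0,0],[0,0,0],[0,0,0],[0,0,0],[0,0,0],[0,0,0],[0,0,0],[0,0,0],[0,0,0],[0,0,0]],"gripper":[0,0,0,0,0,0,0,0,0,0,0,0,0,0]}' 30
python3 - <<'E'
from h import *
w=cam("wrist"); cv2.imwrite("pics/w1.png",w["pixels"])
print(readout.observe()["q"])
for n in ["lid_white","mat"]:
    for x in viewer.tip_of(n,w)[:2]: print(n,x, atz(w,x["xy"],4))
E
```

```text
clock: 3.2
position: [545.0, -28.6, 231.0]
ee_rot: [180.0, 0.1, 14.2]
force: [0.3, 0.3, -0.1]
gripper_width: 0.996
[-7.47755634e+00  1.52685914e+01  8.97763215e+01 -3.31955005e-02
  7.50168370e+01  6.83980724e+01]
lid_white {'xy': [281.2, 169.0], 'conf': 0.71} [565.58784801 -30.09339848   4.        ]
mat {'xy': [265.8, 148.2], 'conf': 0.8} [584.47256996  -7.36299396   4.        ]
```

View pics/w1.png

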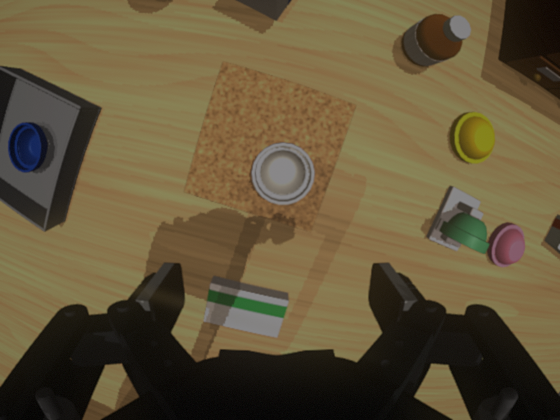

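The wrist image shows the white lid mouth up at about (283,173) on the mat, the green rack lid at (465,230), pink (507,244), yellow (474,138), and blue in the tote at (28,147). I'll fit silhouettes to get accurate positions.

```bash
cat >> h.py <<'E'
from scipy.optimize import minimize
PROF=[(15,0),(28,20),(33,20),(33,34)]
def sil(c,X,axis=(0,0,1),n=48):
    axis=np.array(axis,float);axis/=np.linalg.norm(axis)
    u=np.cross(axis,[0.3,0.9,0.1]);u/=np.linalg.norm(u);v=np.cross(axis,u)
    P=[]
    for r,z in PROF:
        for a in np.linspace(0,2*np.pi,n,endpoint=False):
            P.append(proj(c,np.array(X)+z*axis+r*(np.cos(a)*u+np.sin(a)*v)))
    return cv2.convexHull(np.array(P,np.float32))[:,0]
def mask_of(c,uv,kind,rad=60):
    im=c["pixels"];hsv=cv2.cvtColor(im,cv2.COLOR_BGR2HSV);H,S,V=[hsv[...,i].astype(int) for i in range(3)]
    if kind=="white": m=(S<60)&(V>75)
    elif kind=="blue": m=(H>105)&(H<130)&(S>110)
    else: m=(H>55)&(H<90)&(S>90)
    m=m.astype(np.uint8)
    R=np.zeros_like(m);cv2.circle(R,tuple(int(round(float(a))) for a in uv),rad,1,-1);m&=R
    m=cv2.morphologyEx(m,cv2.MORPH_CLOSE,np.ones((5,5)))
    k,lab,st,_=cv2.connectedComponentsWithStats(m)
    if k<2: return m
    i=1+np.argmax(st[1:,4]);m=(lab==i).astype(np.uint8)
    cs,_=cv2.findContours(m,cv2.RETR_EXTERNAL,cv2.CHAIN_APPROX_NONE)
    cv2.drawContours(m,cs,-1,1,-1);return m
def iou_cost(c,m,X,axis=(0,0,1),S=4):
    ys,xs=np.nonzero(m);x0,y0=xs.min()-12,ys.min()-12;w,h=xs.max()+12-x0,ys.max()+12-y0
    r=np.zeros((h*S,w*S),np.uint8)
    cv2.fillPoly(r,[np.round((sil(c,X,axis)-[x0,y0]+.5)*S*16).astype(np.int32)],1,shift=4)
    r=cv2.resize(r.astype(np.float32),(w,h),interpolation=cv2.INTER_AREA)
    return float(np.abs(r-m[y0:y0+h,x0:x0+w]).sum()/m.sum())
def fit_xyz(views,X0,free=3):
    f=lambda p:sum(iou_cost(c,m,[p[0],p[1],p[2] if free==3 else X0[2]]) for c,m in views)/len(views)
    r=minimize(f,X0[:free],method="Nelder-Mead",options=dict(initial_simplex=np.array([X0[:free]]+[np.array(X0[:free])+8*np.eye(free)[i] for i in range(free)]),xatol=.1,fatol=1e-4))
    return r.x,r.fun
E
python3 - <<'E'
from h import *
np.set_printoptions(precision=1,suppress=True)
w=cam("wrist");s=cam("scene");t=cam("top")
X={"white":[562,-28,4],"blue":[525,306,4]}
for k in X:
    vs={}
    for n,c in [("w",w),("s",s),("t",t)]:
        p=proj(c,np.array(X[k])+[0,0,20])
        m=mask_of(c,p,k,{"w":45,"s":25,"t":22}[n]); vs[n]=(c,m)
        print(k,n,m.sum(), sil(c,X[k]).ptp(0) if hasattr(np.ndarray,'ptp') else '', *fit_xyz([(c,m)],X[k],2))
        o=c["pixels"].copy();cs,_=cv2.findContours(m,0,1);cv2.drawContours(o,cs,-1,(0,0,255),1)
        q=np.round(p).astype(int);x0=max(q[0]-60,0);y0=max(q[1]-50,0)
        cv2.imwrite(f"pics/m_{k}_{n}.png",cv2.resize(o[y0:y0+100,x0:x0+120],None,fx=2,fy=2,interpolation=0))
    print("joint w+t",fit_xyz([vs["w"],vs["t"]],X[k]),"w+s",fit_xyz([vs["w"],vs["s"]],X[k]),"all",fit_xyz(list(vs.values()),X[k]))
cv2.imwrite("pics/masks.png",np.vstack([np.hstack([cv2.resize(cv2.imread(f"pics/m_{k}_{n}.png"),(240,200)) for n in "wst"]) for k in X]))
E
```

```text
Traceback (most recent call last):
AttributeError: `ptp` was removed from the ndarray class in NumPy 2.0. Use np.ptp(arr, ...) instead.
```

```bash
cat > fit1.py <<'E'
from h import *
np.set_printoptions(precision=1,suppress=True)
w=cam("wrist");s=cam("scene");t=cam("top")
X={"white":[562,-28,4],"blue":[525,306,4]}
for k in X:
    vs={}
    for n,c in [("w",w),("s",s),("t",t)]:
        p=proj(c,np.array(X[k])+[0,0,20])
        m=mask_of(c,p,k,{"w":45,"s":25,"t":22}[n]); vs[n]=(c,m)
        print(k,n,m.sum(), *fit_xyz([(c,m)],X[k],2))
        o=c["pixels"].copy();cs,_=cv2.findContours(m,0,1);cv2.drawContours(o,cs,-1,(0,0,255),1)
        q=np.round(p).astype(int);x0=max(q[0]-60,0);y0=max(q[1]-50,0)
        cv2.imwrite(f"pics/m_{k}_{n}.png",cv2.resize(o[y0:y0+100,x0:x0+120],None,fx=2,fy=2,interpolation=0))
    print("w+t",fit_xyz([vs["w"],vs["t"]],X[k]),"w+s",fit_xyz([vs["w"],vs["s"]],X[k]),"all",fit_xyz(list(vs.values()),X[k]))
cv2.imwrite("pics/masks.png",np.vstack([np.hstack([cv2.resize(cv2.imread(f"pics/m_{k}_{n}.png"),(240,200)) for n in "wst"]) for k in X]))
E
python3 fit1.py
```

```text
white w 3064 [565.6 -30.9] 0.028700228459530026
white s 338 [563.4 -29.3] 0.06527366863905325
white t 23 [618. -52.] 1.0
w+t (array([685. , -69.8, -78.4]), np.float64(1.0)) w+s (array([565.4, -30.4,   4. ]), np.float64(0.06081473679839944)) all (array([700.3, -89.6,  14. ]), np.float64(1.0))Traceback (most recent call last):
  File "fit1.py", line 10, in <module>
    print(k,n,m.sum(), *fit_xyz([(c,m)],X[k],2))
                        ~~~~~~~^^^^^^^^^^^^^^^^
  File "h.py", line 58, in fit_xyz
    r=minimize(f,X0[:free],method="Nelder-Mead",options=dict(initial_simplex=np.array([X0[:free]]+[np.array(X0[:free])+8*np.eye(free)[i] for i in range(free)]),xatol=.1,fatol=1e-4))
    res = _minimize_neldermead(fun, x0, args, callback, bounds=bounds,
                               **options)
    fsim[k] = func(sim[k])
              ~~~~^^^^^^^^
    fx = function(np.copy(x), *(wrapper_args + args))
  File "h.py", line 57, in <lambda>
    f=lambda p:sum(iou_cost(c,m,[p[0],p[1],p[2] if free==3 else X0[2]]) for c,m in views)/len(views)
               ~~~^^^^^^^^^^^^^^^^^^^^^^^^^^^^^^^^^^^^^^^^^^^^^^^^^^^^^^^^^^^^^^^^^^^^^^^
  File "h.py", line 57, in <genexpr>
    f=lambda p:sum(iou_cost(c,m,[p[0],p[1],p[2] if free==3 else X0[2]]) for c,m in views)/len(views)
                   ~~~~~~~~^^^^^^^^^^^^^^^^^^^^^^^^^^^^^^^^^^^^^^^^^^^^
  File "h.py", line 55, in iou_cost
    return float(np.abs(r-m[y0:y0+h,x0:x0+w]).sum()/m.sum())
                        ~^~~~~~~~~~~~~~~~~~~
ValueError: operands could not be broadcast together with shapes (72,61) (72,0)
```

```bash
python3 -m crank '{"translation":[[0.065,0.023,0.2],[0.065,0.023,0.2],[0,0,0.2],[0,0,0],[0,0,0]],"angular":[[0,0,0],[0,0,0],[0,0,0],[0,0,0],[0,0,0]],"gripper":[0,0,0,0,0]}'
cat > fit2.py <<'E'
import sys
from h import *
np.set_printoptions(precision=1,suppress=True)
k=sys.argv[1];X=[float(v) for v in sys.argv[2:5]];names=sys.argv[5:] or ["wrist"]
vs=[]
for n in names:
    c=cam(n);p=proj(c,np.array(X)+[0,0,20])
    rr=int(np.ptp(sil(c,X),axis=0).max()*.75)
    m=mask_of(c,p,k,rr);vs.append((c,m));print(n,m.sum(),*fit_xyz([(c,m)],X,2))
    o=c["pixels"].copy();cs,_=cv2.findContours(m,0,1);cv2.drawContours(o,cs,-1,(0,0,255),1);cv2.imwrite(f"pics/f_{n}_{readout.observe()['clock']:.2f}.png",o);print(f"pics/f_{n}_{readout.observe()['clock']:.2f}.png")
if len(vs)>1: print("3d",*fit_xyz(vs,X))
E
python3 fit2.py white 565.5 -30.5 4 wrist; ls -t pics|head -1
```

```text
clock: 4.28
position: [566.7, -30.7, 142.2]
ee_rot: [180.0, -0.1, 14.1]
force: [0.9, -0.4, 1.2]
gripper_width: 1.001
wrist 5184 [565.7 -30.7] 0.049877025462962965
pics/f_wrist_4.33.png
f_wrist_4.33.png
```

View pics/f_wrist_4.33.png

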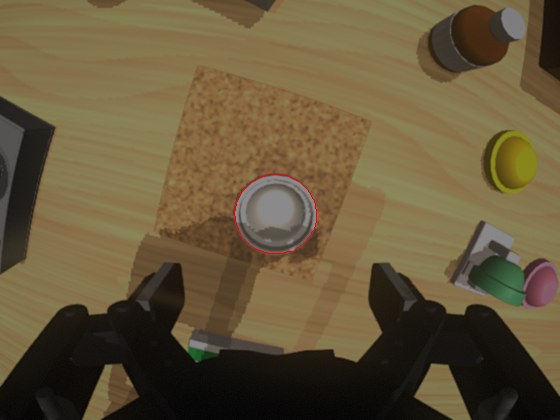

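```bash
python3 - <<'E'
from h import *
np.set_printoptions(precision=1,suppress=True)
w=cam("wrist");o=readout.observe()
R=Rot.from_euler("xyz",o["ee_rot"],degrees=True).as_matrix();p=o["position"]
C,_=ray(w,(0.1,0.1));print("cam in tool",R.T@(C-p))
for uv in [(181,264),(183,298),(372,264),(371,298),(150,264)]:
    C,d=ray(w,uv);c=R.T@(C-p);e=R.T@d
    print(uv,[ (c+e*((s*42.5-c[1])/e[1])) for s in (-1,1) if (s*42.5-c[1])/e[1]>0])
cv2.imwrite("pics/fing.png",cv2.resize(w["pixels"][250:400,120:430],None,fx=2.5,fy=2.5))
E
```

```text
cam in tool [  68.2    0.4 -141.6]
(181, 264) [array([  9. , -42.5, -11.4])]
(183, 298) [array([ -6.8, -42.5, -14.8])]
(372, 264) [array([ 10.4,  42.5, -14.9])]
(371, 298) [array([ -4.3,  42.5, -19.4])]
(150, 264) [array([ 24.2, -42.5, -45.8])]
```

View pics/fing.png

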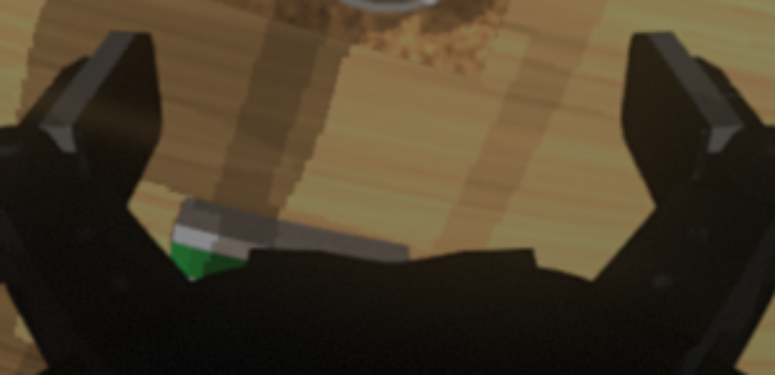

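```bash
python3 -m crank '{"translation":[[0,0,0.2],[0,0,0.2],[0,0,0.2],[0,0,0.15],[0,0,0.075],[0,0,0],[0,0,0],[0,0,0],[0,0,0],[0,0,0],[0,0,0],[0,0,0],[0,0,0]],"angular":[[0,0,0],[0,0,0],[0,0,0],[0,0,0],[0,0,0],[0,0,0],[0,0,0],[0,0,0],[0,0,0],[0,0,0],[0,0,0],[0,0,0],[0,0,0]],"gripper":[0,0,0,0,0,0,80,80,80,80,80,80,80]}' 30
python3 - <<'E'
from h import *
w=cam("wrist");cv2.imwrite("pics/w2.png",w["pixels"])
E
```

```text
clock: 6.0
position: [567.3, -30.6, 18.9]
ee_rot: [179.9, -0.2, 14.1]
force: [0.5, 1.9, 5.6]
gripper_width: 0.745
```

View pics/w2.png

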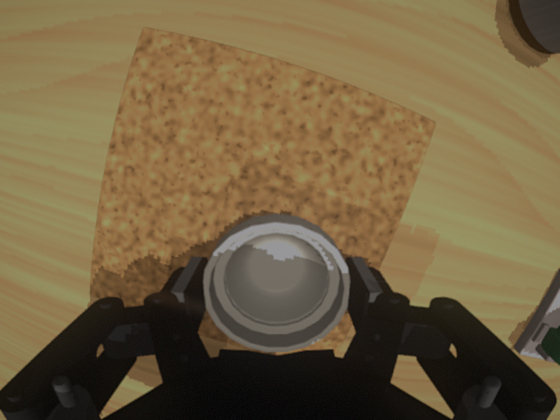

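White lid is held (opening 0.745, centred between pads at (277,285)). Lifting, and going to view the blue one.

```bash
python3 -m crank '{"translation":[[0,0,-0.1],[0,0,-0.2],[0,0,-0.3],[0,0,-0.3],[0,0,-0.2],[-0.02,-0.32,0],[-0.02,-0.32,0],[-0.02,-0.32,0],[-0.02,-0.32,0],[-0.02,-0.32,0],[-0.02,-0.32,0],[0,-0.3,0],[0,0,0],[0,0,0]],"angular":[[0,0,0],[0,0,0],[0,0,0],[0,0,0],[0,0,0],[0,0,0],[0,0,0],[0,0,0],[0,0,0],[0,0,0],[0,0,0],[0,0,0],[0,0,0],[0,0,0]],"gripper":[80,80,80,80,80,80,80,80,80,80,80,80,80,80]}'
python3 fit2.py blue 525 306 4 wrist scene top
```

```text
clock: 7.8
position: [467.0, 287.6, 182.9]
ee_rot: [180.0, 0.0, 14.2]
force: [-0.5, -0.5, -0.8]
gripper_width: 0.743
wrist 4139 [528.2 303.1] 0.06642606909881614
pics/f_wrist_7.85.png
scene 17 [457. 371.] 1.0
pics/f_scene_7.90.png
top 380 [529.  305.9] 0.2175986842105263
pics/f_top_7.95.png
3d [402.3 343.3  94.7] 1.0
```

View pics/f_wrist_7.85.png

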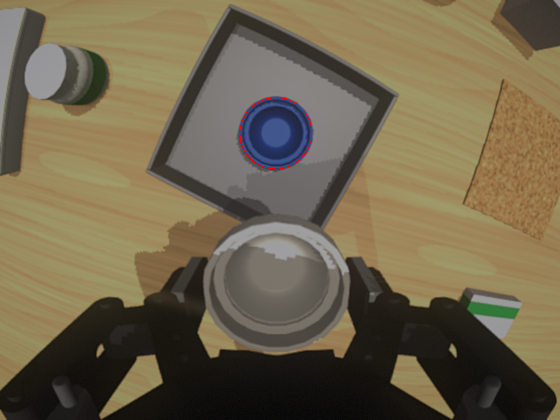

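View pics/f_scene_7.90.png

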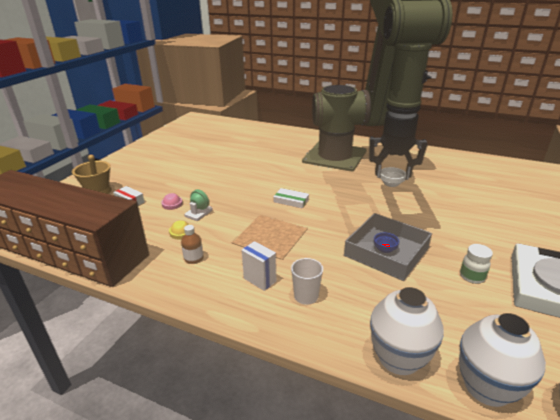

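```bash
python3 -m crank '{"translation":[[0.05,0,0.2],[0.05,0,0.2],[0,0,0.1],[0,0,0],[0,0,0]],"angular":[[0,0,0],[0,0,0],[0,0,0],[0,0,0],[0,0,0]],"gripper":[80,80,80,80,80]}'
python3 fit2.py blue 528 303 4 wrist
```

```text
clock: 8.57
position: [482.3, 291.6, 108.4]
ee_rot: [-180.0, -0.1, 14.1]
force: [-0.3, 0.6, -0.7]
gripper_width: 0.745
wrist 7367 [527.3 303.4] 0.06252545133704357
pics/f_wrist_8.62.png
```

```bash
cat > held.py <<'E'
import sys
from h import *
np.set_printoptions(precision=1,suppress=True)
# overlay predicted outlines: args: bx by bz  hx(tool) hz(tool)
b=[float(v) for v in sys.argv[1:4]];hx,hz=float(sys.argv[4]),float(sys.argv[5])
w=cam("wrist");o=readout.observe();R=Rot.from_euler("xyz",o["ee_rot"],degrees=True).as_matrix();p=o["position"]
im=w["pixels"].copy();im=cv2.resize(im,None,fx=2,fy=2,interpolation=cv2.INTER_CUBIC)
def circ(X,ax,r,col):
    u=np.cross(ax,[.3,.9,.1]);u/=np.linalg.norm(u);v=np.cross(ax,u)
    P=np.array([proj(w,X+r*(np.cos(a)*u+np.sin(a)*v)) for a in np.linspace(0,2*np.pi,72)])
    cv2.polylines(im,[np.round(P*2*8+8).astype(np.int32)],True,col,1,shift=3)
for r,z in [(33,34),(29.5,34),(24.5,23)]: circ(np.array(b)+[0,0,z],np.array([0,0,1.]),r,(0,255,255))
ax=-R[:,2]
X=p+R@np.array([hx,0,hz])
for r,z in [(33,34),(29.5,34),(24.5,23)]: circ(X+ax*z,ax,r,(0,0,255))
cv2.imwrite(sys.argv[6],im[160:760,240:880])
E
python3 held.py 527.4 303.3 4 -1.5 14.9 pics/ov1.png
```

```text
(no output)
```

View pics/ov1.png

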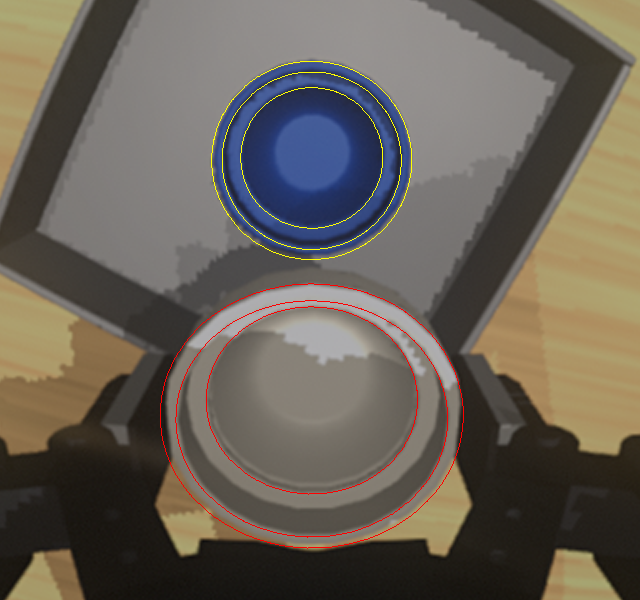

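The overlay fits both lids: blue outline at about (312,160) in the crop, held white at about (312,415). Aligning above blue and stopping just short of its mouth.

```bash
python3 -m crank '{"translation":[[0.16,0,0],[0.16,0,0],[0,0,0.15],[0,0,0.15],[0,0,0.05],[0,0,0],[0,0,0]],"angular":[[0,0,0],[0,0,0],[0,0,0],[0,0,0],[0,0,0],[0,0,0],[0,0,0]],"gripper":[80,80,80,80,80,80,80]}'
python3 held.py 527.4 303.3 4 -1.5 14.9 pics/ov2.png
python3 - <<'E'
from h import *
s=cam("scene");cv2.imwrite("pics/s3.png",cv2.resize(s["pixels"][150:290,310:480],None,fx=4,fy=4,interpolation=2))
E
```

```text
clock: 9.55
position: [529.1, 303.8, 56.2]
ee_rot: [-180.0, -0.1, 14.1]
force: [-0.1, 0.8, -0.1]
gripper_width: 0.746
```

View pics/ov2.png

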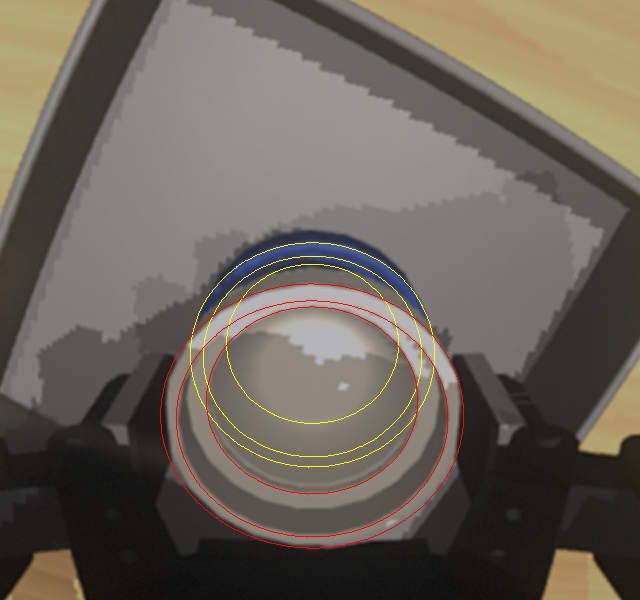

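View pics/s3.png

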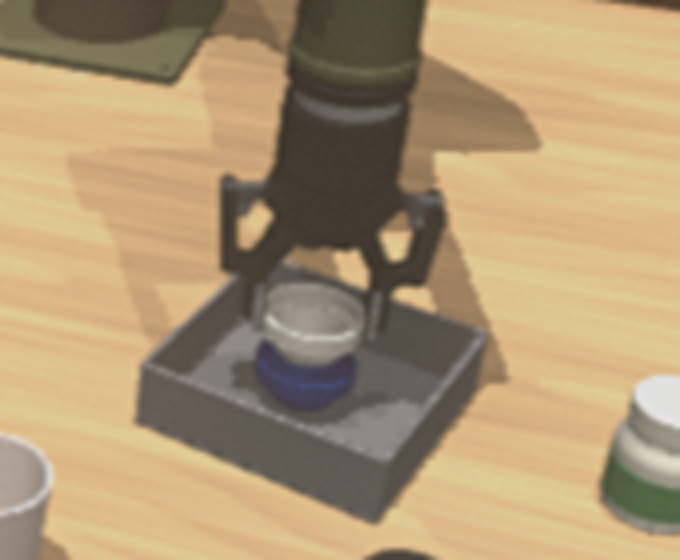

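White sits right above blue. Lowering slowly.

```bash
python3 -m crank '{"translation":[[0,0,0.04],[0,0,0.04],[0,0,0.03],[0,0,0.02],[0,0,0.01],[0,0,0],[0,0,0]],"angular":[[0,0,0],[0,0,0],[0,0,0],[0,0,0],[0,0,0],[0,0,0],[0,0,0]],"gripper":[80,80,80,80,80,80,80]}'
python3 held.py 527.4 303.3 4 -1.5 14.9 pics/ov3.png
```

```text
clock: 10.52
position: [528.5, 303.4, 34.2]
ee_rot: [-180.0, -0.0, 14.1]
force: [0.7, 0.1, -1.7]
gripper_width: 0.745
```

View pics/ov3.png

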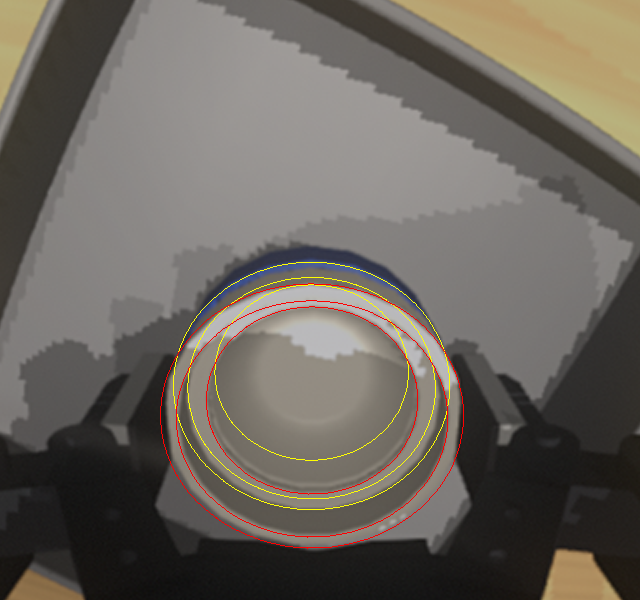

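```bash
python3 -m crank '{"translation":[[0,0,0.006],[0,0,0],[0,0,0]],"angular":[[0,0,0],[0,0,0],[0,0,0]],"gripper":[80,80,80]}'; python3 -m crank '{"translation":[[0,0,0.006],[0,0,0],[0,0,0]],"angular":[[0,0,0],[0,0,0],[0,0,0]],"gripper":[80,80,80]}'
```

```text
clock: 10.95
position: [528.5, 303.4, 33.2]
ee_rot: [-180.0, -0.0, 14.1]
force: [0.2, -0.8, -0.5]
gripper_width: 0.744
clock: 11.32
position: [528.6, 303.4, 33.0]
ee_rot: [-180.0, -0.0, 14.1]
force: [-0.9, -0.2, 6.4]
gripper_width: 0.747
```

Contact at z=33.0, where full nesting was predicted (32.9). Release and rise.

```bash
python3 -m crank '{"translation":[[0,0,0],[0,0,0],[0,0,0],[0,0,0],[0,0,-0.1],[0,0,-0.2],[0,0,-0.3],[-0.2,0,-0.3],[-0.2,0,0],[0,0,0],[0,0,0]],"angular":[[0,0,0],[0,0,0],[0,0,0],[0,0,0],[0,0,0],[0,0,0],[0,0,0],[0,0,0],[0,0,0],[0,0,0],[0,0,0]],"gripper":[70,50,20,0,0,0,0,0,0,0,0]}'
python3 fit2.py white 527.5 303.3 18 wrist; python3 held.py 527.4 303.3 18 -1.5 14.9 pics/ov4.png
python3 - <<'E'
from h import *
s=cam("scene");cv2.imwrite("pics/s4.png",cv2.resize(s["pixels"][150:290,310:480],None,fx=4,fy=4,interpolation=2))
E
```

```text
clock: 12.7
position: [471.0, 289.0, 167.9]
ee_rot: [-180.0, -0.1, 14.1]
force: [0.9, -0.8, 0.7]
gripper_width: 1.003
wrist 12061 [542.9 305. ] 0.5461404526987812
pics/f_wrist_12.75.png
```

View pics/ov4.png

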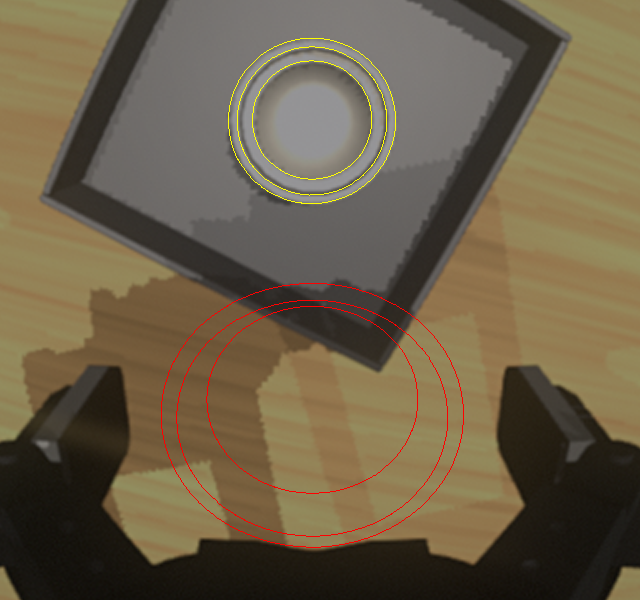

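View pics/s4.png

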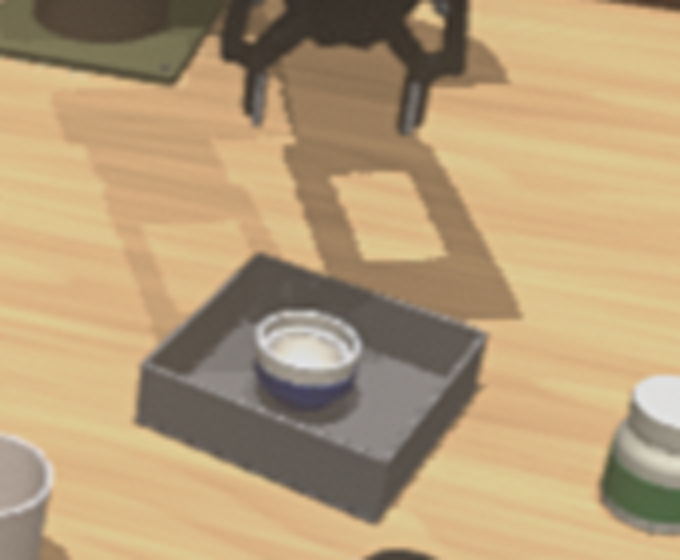

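White is fully cupped in blue: the outline overlay matches at origin z=18, and the scene view shows it level. On to the green lid.

```bash
python3 -m crank '{"translation":[[-0.07,0.36,-0.03],[-0.07,0.36,-0.03],[-0.07,0.36,-0.03],[-0.07,0.36,-0.03],[-0.07,0.36,-0.03],[-0.07,0.36,-0.03],[-0.07,0.36,-0.03],[-0.07,0.36,-0.03],[-0.07,0.36,-0.03],[-0.07,0.36,-0.03],[0,0,0],[0,0,0]],"angular":[[0,0,0],[0,0,0],[0,0,0],[0,0,0],[0,0,0],[0,0,0],[0,0,0],[0,0,0],[0,0,0],[0,0,0],[0,0,0],[0,0,0]],"gripper":[0,0,0,0,0,0,0,0,0,0,0,0]}'
python3 - <<'E'
from h import *
np.set_printoptions(precision=1,suppress=True)
w=cam("wrist");s=cam("scene");t=cam("top")
for n,c in zip("wst",[w,s,t]):
    cv2.imwrite(f"pics/g_{n}.png",c["pixels"])
    for k in ["lid_green","rack"]: print(n,k,[(np.round(x["xy"],1),round(x["conf"],2)) for x in viewer.tip_of(k,c)[:3]])
p=proj(w,[570,-265,45]).astype(int);print(p)
cv2.imwrite("pics/g_wc.png",cv2.resize(w["pixels"][max(p[1]-75,0):p[1]+75,max(p[0]-100,0):p[0]+100],None,fx=4,fy=4,interpolation=2))
E
```

```text
clock: 14.35
position: [500.1, -260.5, 211.3]
ee_rot: [-179.9, 0.1, 14.1]
force: [1.0, 1.0, 0.8]
gripper_width: 1.001
w lid_green [(array([392.9, 175.6]), 0.79), (array([303.4, 122. ]), 0.67), (array([314.1,  27.7]), 0.61)]
w rack []
s lid_green [(array([169.4, 196.4]), 0.79), (array([180.3, 221. ]), 0.55)]
s rack [(array([202.2, 214.5]), 0.74)]
t lid_green [(array([366., 190.]), 0.75), (array([371.5, 225.1]), 0.57)]
t rack [(array([366.2, 232.8]), 0.71)]
[298 128]
```

View pics/g_w.png

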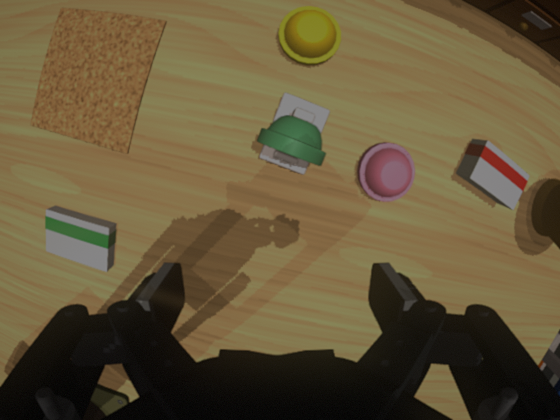

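View pics/g_wc.png

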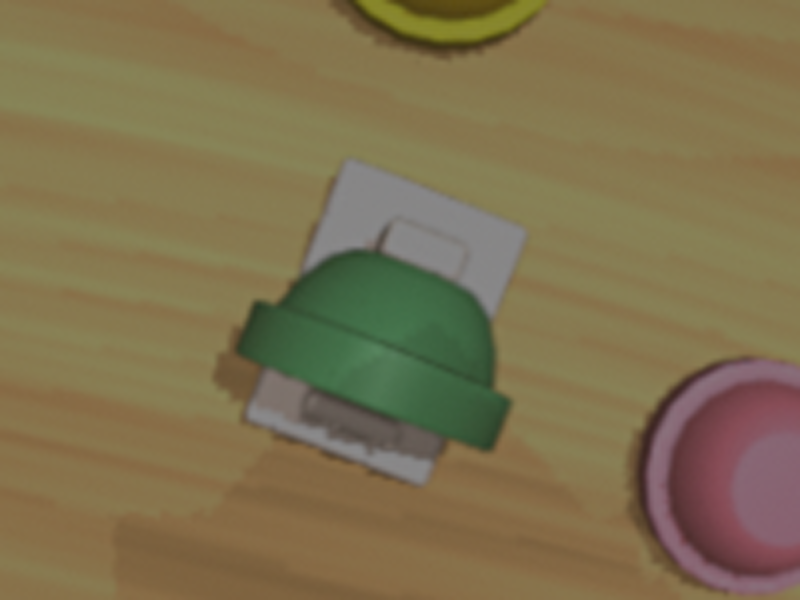

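The green lid stands in the rack at wrist pixel (293,143), mouth toward image-bottom; pink (386,172) and yellow (310,35) are separate crown-up lids, so the choice is confirmed. Now fitting its pose.

```bash
cat >> h.py <<'E'
def render(c,shape,x0,y0,X,axis,S=4):
    h,w=shape;r=np.zeros((h*S,w*S),np.uint8)
    axis=np.array(axis,float);axis/=np.linalg.norm(axis)
    u=np.cross(axis,[0.1,0.3,0.95]);u/=np.linalg.norm(u);v=np.cross(axis,u)
    for prof in ([(15,0),(20.5,4),(25,10),(28,20)],[(33,20),(33,34)]):
        P=np.array([proj(c,np.array(X)+z*axis+q*(np.cos(a)*u+np.sin(a)*v)) for q,z in prof for a in np.linspace(0,2*np.pi,40,endpoint=False)],np.float32)
        hl=cv2.convexHull(P)[:,0]
        cv2.fillPoly(r,[np.round((hl-[x0,y0]+.5)*S*16).astype(np.int32)],1,shift=4)
    return cv2.resize(r.astype(np.float32),(w,h),interpolation=cv2.INTER_AREA)
def box(m,b=12):
    ys,xs=np.nonzero(m);x0,y0=xs.min()-b,ys.min()-b;return x0,y0,xs.max()+b-x0,ys.max()+b-y0
def cost2(c,m,X,axis):
    x0,y0,w,h=box(m);return float(np.abs(render(c,(h,w),x0,y0,X,axis)-m[y0:y0+h,x0:x0+w]).sum()/m.sum())
def axis_of(yaw,el): # mouth direction: yaw of crown dir (deg); el up-tilt of mouth
    y,e=np.radians(yaw),np.radians(el);return np.array([-np.cos(y)*np.cos(e),-np.sin(y)*np.cos(e),np.sin(e)])
E
cat > fitg.py <<'E'
from h import *
import sys
np.set_printoptions(precision=1,suppress=True)
Xc=np.array([560,-262,45.]) # rim centre (z=27)
vs=[]
for n in sys.argv[1:]:
    c=cam(n);p=proj(c,Xc+[10,0,0]);rr={"wrist":60,"top":20,"scene":24}[n]
    if n=="scene": p=p
    m=mask_of(c,p,"green",rr);vs.append((c,m));print(n,p,m.sum())
    o=c["pixels"].copy();cs,_=cv2.findContours(m,0,1);cv2.drawContours(o,cs,-1,(0,0,255),1)
    x0,y0,w,h=box(m);cv2.imwrite(f"pics/gm_{n}.png",cv2.resize(o[y0:y0+h,x0:x0+w],None,fx=4,fy=4,interpolation=0))
def f(p,V,el=0):
    a=axis_of(p[3],el);C=np.array(p[:3]);return sum(cost2(c,m,C-27*a,a) for c,m in V)/len(V)
def go(V,free):
    x0=np.array([*Xc,-7.]);idx=free
    g=lambda q:f([q[idx.index(i)] if i in idx else x0[i] for i in range(4)],V)
    st=x0[idx];r=minimize(g,st,method="Nelder-Mead",options=dict(initial_simplex=np.vstack([st]+[st+8*np.eye(len(idx))[i] for i in range(len(idx))]),xatol=.1,fatol=2e-4));return r.x,round(r.fun,3)
for n,v in zip(sys.argv[1:],vs): print(n,go([v],[0,1,3]))
if len(vs)>1: print("joint",go(vs,[0,1,2,3]))
E
python3 fitg.py wrist scene top
```

```text
wrist [295.7 128.1] 1699
scene [195.5 201.9] 0Traceback (most recent call last):
  File "fitg.py", line 11, in <module>
    x0,y0,w,h=box(m);cv2.imwrite(f"pics/gm_{n}.png",cv2.resize(o[y0:y0+h,x0:x0+w],None,fx=4,fy=4,interpolation=0))
              ~~~^^^
  File "h.py", line 70, in box
    ys,xs=np.nonzero(m);x0,y0=xs.min()-b,ys.min()-b;return x0,y0,xs.max()+b-x0,ys.max()+b-y0
                              ~~~~~~^^
    return umr_minimum(a, axis, None, out, keepdims, initial, where)
ValueError: zero-size array to reduction operation minimum which has no identity
```

```bash
sed -i 's/m=(H>55)&(H<90)&(S>90)/m=(H>50)\&(H<95)\&(S>70)/' h.py
python3 - <<'E'
from h import *
s=cam("scene");print(s["pixels"][196:206:3,192:206:3].tolist());print(readout.observe()["clock"])
cv2.imwrite("pics/gs.png",cv2.resize(s["pixels"][160:260,120:260],None,fx=5,fy=5))
E
python3 fitg.py wrist top
```

```text
[[[119, 166, 113], [140, 191, 134], [153, 205, 146], [112, 154, 111], [101, 141, 103]], [[97, 136, 99], [118, 163, 115], [116, 161, 114], [105, 147, 107], [87, 120, 95]], [[166, 177, 174], [100, 121, 109], [96, 133, 100], [87, 120, 95], [79, 107, 91]], [[141, 147, 158], [112, 121, 129], [73, 101, 85], [71, 98, 86], [69, 94, 87]]]
14.95
wrist [295.2 127.9] 1954
top [371.  227.6] 278
wrist (array([ 552.1, -262.2,   -9.8]), np.float64(0.149))
top (array([ 550.7, -261.9,   -5.1]), np.float64(0.186))
joint (array([ 551.5, -263.5,   38.3,   -6.8]), np.float64(0.143))
```

View pics/gs.png

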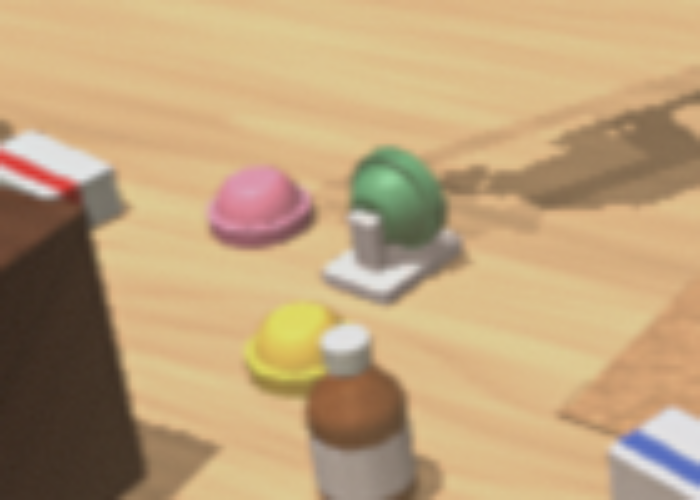

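View pics/gm_wrist.png

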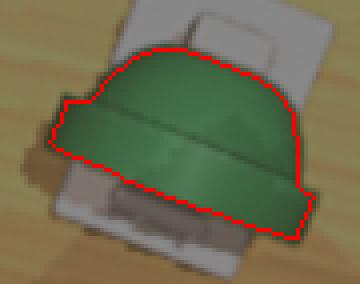

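```bash
python3 -m crank '{"translation":[[0.22,0.06,0],[0,0,0],[0,0,0],[0,0,0],[0,0,0]],"angular":[[0,0,0],[0,0,0.25],[0,0,0.25],[0,0,0.24],[0,0,0]],"gripper":[0,0,0,0,0]}'
python3 - <<'E'
import re
s=open('h.py').read()
s=s.replace("[(15,0),(20.5,4),(25,10),(28,20)]","[(15,0),(22.5,4),(26.5,10),(28,16),(28,20)]");open('h.py','w').write(s)
E
cat >> fitg.py <<'E'
r=go(vs[:1],[0,1,3])[0];a=axis_of(r[2],0);C=np.array([r[0],r[1],45.])
c,m=vs[0];x0,y0,w,h=box(m);rr=render(c,(h,w),x0,y0,C-27*a,a)
o=c["pixels"].copy()[y0:y0+h,x0:x0+w];o=cv2.resize(o,None,fx=5,fy=5,interpolation=2)
cs,_=cv2.findContours((cv2.resize(rr,None,fx=5,fy=5)>.5).astype(np.uint8),0,1);cv2.drawContours(o,cs,-1,(0,0,255),1);cv2.imwrite("pics/gfit_%s.png"%readout.observe()["clock"],o);print("pics/gfit_%s.png"%readout.observe()["clock"])
E
python3 fitg.py wrist scene top
```

```text
clock: 15.68
position: [534.5, -261.3, 212.2]
ee_rot: [-180.0, 0.0, -8.0]
force: [-0.1, -0.1, 0.9]
gripper_width: 0.999
wrist [271.5 161.4] 2086
scene [195.5 201.9] 143
top [371.  227.6] 217
wrist (array([ 553.2, -262.5,   -7.1]), np.float64(0.201))
scene (array([ 538.3, -263.5,  -54.4]), np.float64(0.749))
top (array([ 544., -262.,   15.]), np.float64(0.909))
joint (array([ 550.1, -263.2,   40.8,  -14.1]), np.float64(0.81))
pics/gfit_15.825.png
```

View pics/gfit_15.825.png

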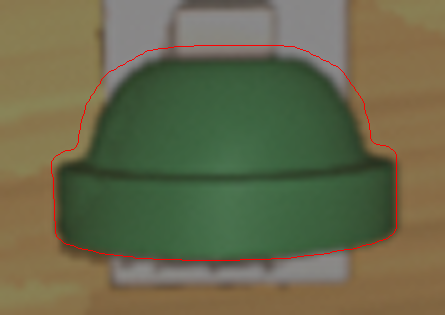

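```bash
python3 -m crank '{"translation":[[0.12,-0.01,0.2],[0,0,0.2],[0,0,0.06],[0,0,0],[0,0,0]],"angular":[[0,0,-0.02],[0,0,0],[0,0,0],[0,0,0],[0,0,0]],"gripper":[0,0,0,0,0]}'
sed -i 's/\[(15,0),(22.5,4),(26.5,10),(28,16),(28,20)\]/[(15,0),(20.5,4),(25,10),(28,20)]/' h.py
sed -i 's/^Xc=.*/Xc=np.array([553,-262,45.])/' fitg.py
python3 fitg.py wrist
```

```text
clock: 16.45
position: [553.3, -262.8, 144.5]
ee_rot: [180.0, -0.1, -7.4]
force: [0.3, -1.2, -0.5]
gripper_width: 0.999
wrist [273.2 204.7] 3590
wrist (array([ 552.2, -262.1,   -5.7]), np.float64(0.18))
pics/gfit_16.5.png
```

```bash
python3 - <<'E'
from h import *
w=cam("wrist");im=w["pixels"][110:310,140:410];im=cv2.resize(im,None,fx=2.9,fy=2.9,interpolation=2);cv2.imwrite("pics/g16.png",im)
E
```

```text
(no output)
```

View pics/gfit_16.5.png

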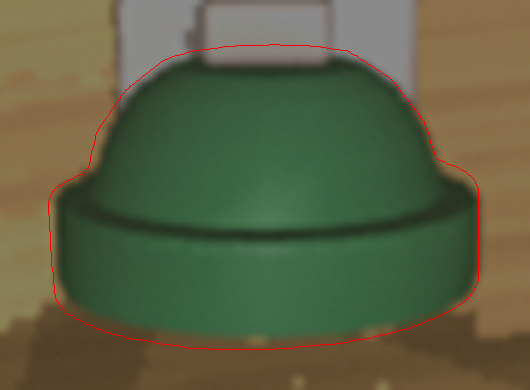

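View pics/g16.png

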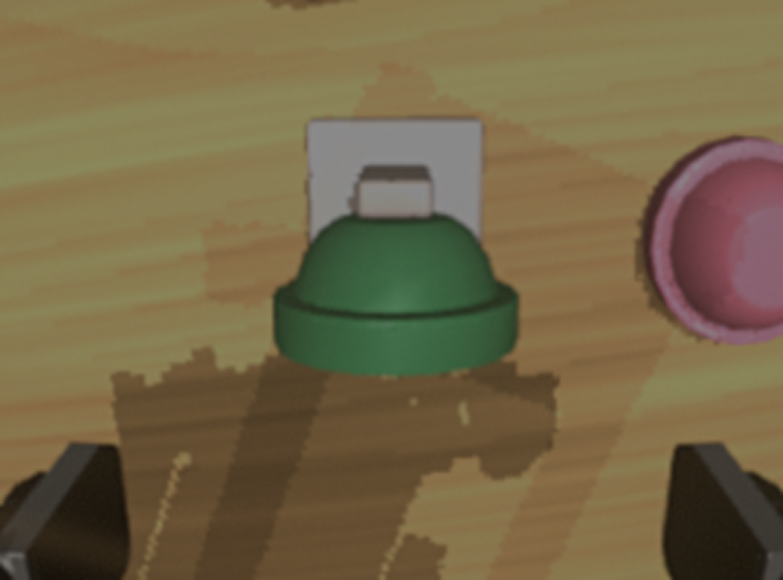

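Green fit agrees from two heights: grasp point (552.5,-262.5), yaw about -7. Rack edges run parallel to the tool, and pink clears the right finger by about 10 mm. Descend and grip.

```bash
python3 -m crank '{"translation":[[-0.006,0,0.2],[0,0,0.2],[0,0,0.2],[0,0,0.14],[0,0,0.056],[0,0,0],[0,0,0],[0,0,0],[0,0,0],[0,0,0],[0,0,0],[0,0,0],[0,0,0]],"angular":[[0,0,0],[0,0,0],[0,0,0],[0,0,0],[0,0,0],[0,0,0],[0,0,0],[0,0,0],[0,0,0],[0,0,0],[0,0,0],[0,0,0],[0,0,0]],"gripper":[0,0,0,0,0,0,80,80,80,80,80,80,80]}' 30
python3 - <<'E'
from h import *
w=cam("wrist");cv2.imwrite("pics/g18.png",w["pixels"]);s=cam("scene");cv2.imwrite("pics/g18s.png",cv2.resize(s["pixels"][130:250,130:270],None,fx=5,fy=5))
E
```

```text
clock: 18.18
position: [552.6, -262.7, 25.6]
ee_rot: [179.9, -0.2, -7.5]
force: [-0.9, 0.3, 6.6]
gripper_width: 0.766
```

View pics/g18.png

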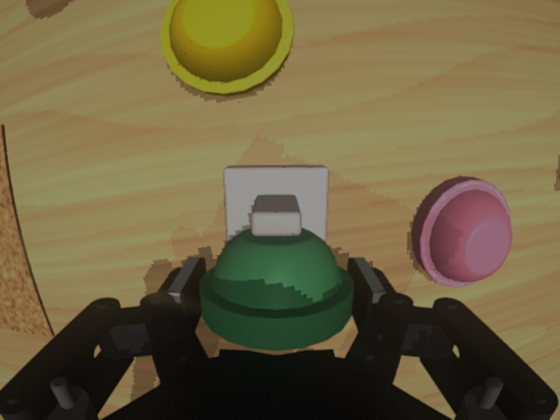

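View pics/g18s.png

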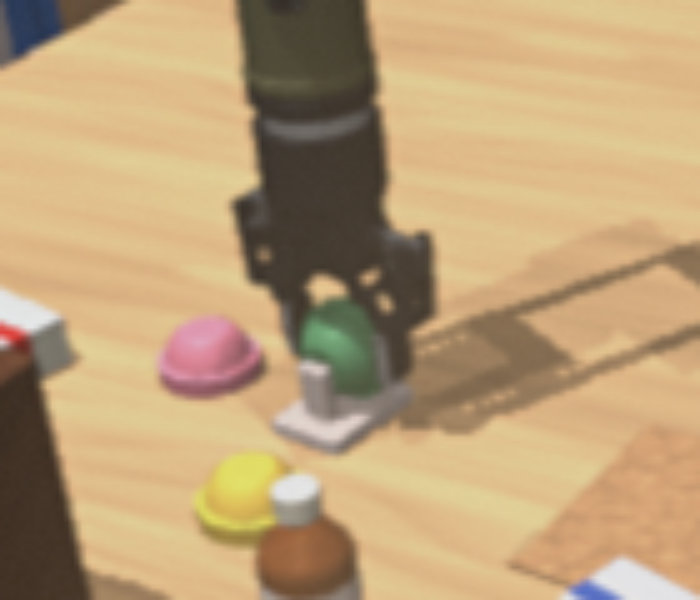

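Green is gripped across its level diameter (opening 0.766). Lift straight, then carry over the mat.

```bash
python3 -m crank '{"translation":[[0,0,0],[0,0,-0.1],[0,0,-0.2],[0,0,-0.35],[0,0,-0.35],[0,0,-0.35],[-0.044,-0.33,0],[-0.044,-0.33,0],[-0.044,-0.33,0],[-0.044,-0.33,0],[0,0,0],[0,0,0]],"angular":[[0,0,0],[0,0,0],[0,0,0],[0,0,0],[0,0,0],[0,0,0],[0,0,0],[0,0,0],[0,0,0],[0,0,0],[0,0,0],[0,0,0]],"gripper":[90,90,90,90,90,90,90,90,90,90,90,90]}' 40
python3 - <<'E'
from h import *
np.set_printoptions(precision=1,suppress=True)
print(readout.observe()["q"])
w=cam("wrist");cv2.imwrite("pics/g20.png",w["pixels"])
s=cam("scene");cv2.imwrite("pics/g20s.png",s["pixels"])
E
```

```text
clock: 19.77
position: [551.3, -62.5, 227.1]
ee_rot: [180.0, -0.1, -7.4]
force: [-0.3, 0.1, 0.4]
gripper_width: 0.764
[-10.8  16.1  89.1  -0.   74.7  86.6]
```

View pics/g20.png

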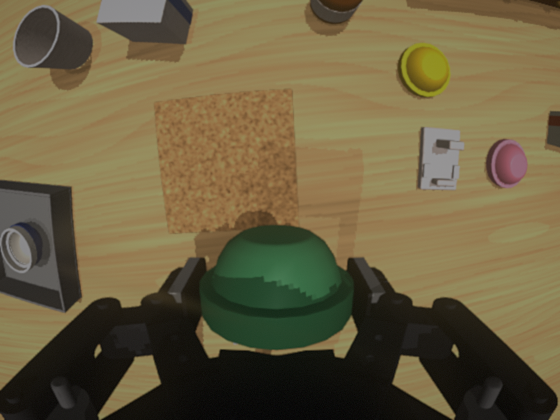

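View pics/g20s.png

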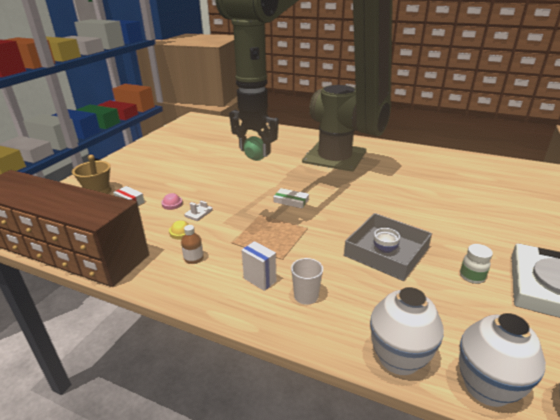

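Green is held, mouth toward the robot; the rack and everything else is unmoved. Now tilting the tool inward 60°.

```bash
python3 -m crank '{"translation":[[0,0,0],[0,0,0],[0,0,0],[0,0,0],[0,0,0],[0,0,0],[0,0,0],[0,0,0],[0,0,0],[0,0,0]],"angular":[[0,-0.25,0],[0,-0.25,0],[0,-0.25,0],[0,-0.25,0],[0,-0.25,0],[0,-0.25,0],[0,-0.25,0],[0,-0.25,0],[0,0,0],[0,0,0]],"gripper":[90,90,90,90,90,90,90,90,90,90]}'
python3 - <<'E'
from h import *
np.set_printoptions(precision=2,suppress=True)
o=readout.observe();print(o["q"]);print(Rot.from_euler("xyz",o["ee_rot"],degrees=True).as_matrix())
s=cam("scene");cv2.imwrite("pics/g21s.png",s["pixels"])
w=cam("wrist");cv2.imwrite("pics/g21w.png",w["pixels"])
E
```

```text
clock: 21.12
position: [551.3, -63.3, 226.4]
ee_rot: [180.0, 59.9, -7.5]
force: [-0.3, 0.3, -0.1]
gripper_width: 0.762
[ -9.67  49.64  53.08  -2.71 137.11  86.94]
[[ 0.5  -0.13 -0.86]
 [-0.07 -0.99  0.11]
 [-0.86  0.   -0.5 ]]
```

View pics/g21s.png

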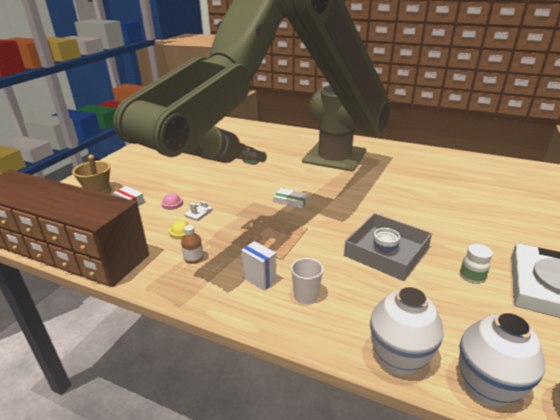

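View pics/g21w.png

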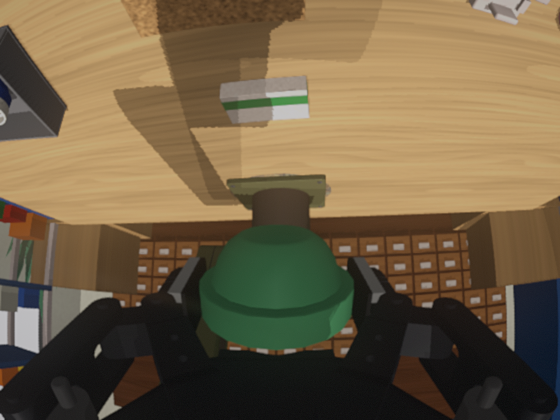

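```bash
python3 - <<'E'
from h import *
s=cam("scene")
p=np.array([551.3,-63.3,226.4]);b=np.array([.86,-.11,.5])
for k in [0,70,150,200,220,250,280,320]: print(k,(p+b*k).round(),proj(s,p+b*k).round(), 'px/mm',round(s["fx"]/(np.array(s["R"])@(p+b*k)+s["t"])[2],3))
cv2.imwrite("pics/g21c.png",cv2.resize(s["pixels"][60:200,100:300],None,fx=4,fy=4))
E
```

```text
0 [551. -63. 226.] [254. 155.] px/mm 0.375
70 [612. -71. 261.] [240. 151.] px/mm 0.398
150 [680. -80. 301.] [222. 146.] px/mm 0.427
200 [723. -85. 326.] [209. 142.] px/mm 0.448
220 [740. -88. 336.] [203. 141.] px/mm 0.457
250 [766. -91. 351.] [194. 138.] px/mm 0.471
280 [792. -94. 366.] [185. 136.] px/mm 0.486
320 [826. -98. 386.] [172. 132.] px/mm 0.507
```

View pics/g21c.png

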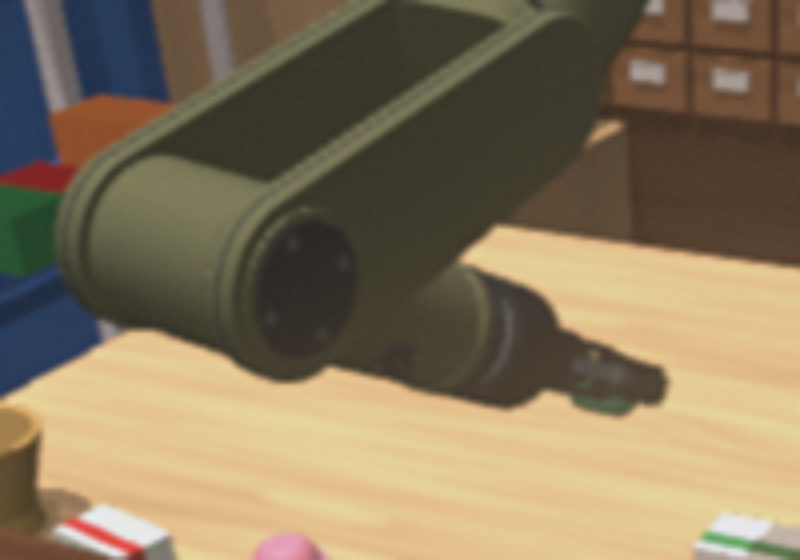

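Tilt reached; in the scene view the held lid at (254,155) has its mouth upward and the wrist bulk sits well above. Lowering toward the mat.

```bash
python3 -m crank '{"translation":[[0.176,-0.027,0.135],[0.176,-0.027,0.135],[0.176,-0.027,0.135],[0.176,-0.027,0.135],[0.176,-0.027,0.135],[0,0,0],[0,0,0]],"angular":[[0,0,0],[0,0,0],[0,0,0],[0,0,0],[0,0,0],[0,0,0],[0,0,0]],"gripper":[90,90,90,90,90,90,90]}'
python3 - <<'E'
from h import *
s=cam("scene");cv2.imwrite("pics/g23c.png",cv2.resize(s["pixels"][130:310,120:360],None,fx=3.2,fy=3.2,interpolation=2))
t=cam("top");cv2.imwrite("pics/g23t.png",cv2.resize(t["pixels"][130:310,200:400],None,fx=3.2,fy=3.2,interpolation=2))
w=cam("wrist");cv2.imwrite("pics/g23w.png",w["pixels"])
E
```

```text
clock: 22.15
position: [533.0, -39.7, 63.4]
ee_rot: [180.0, 59.9, -7.5]
force: [0.4, 0.6, -0.8]
gripper_width: 0.766
```

View pics/g23c.png

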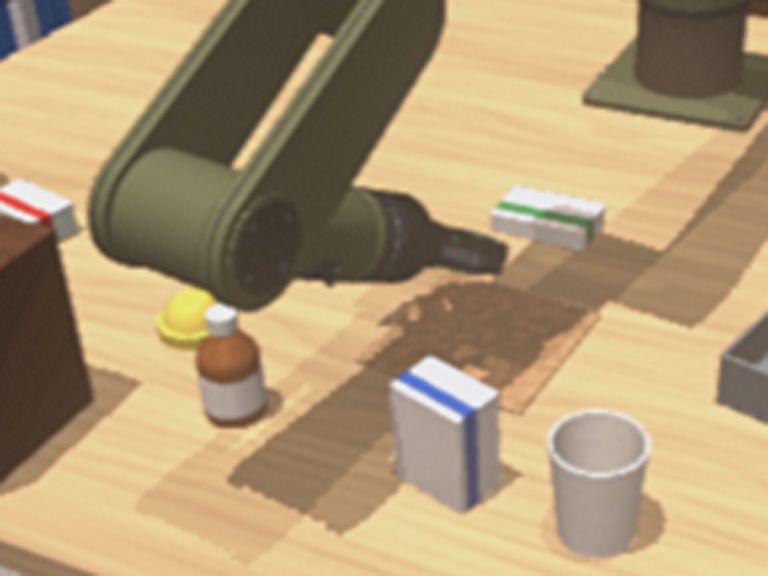

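View pics/g23t.png

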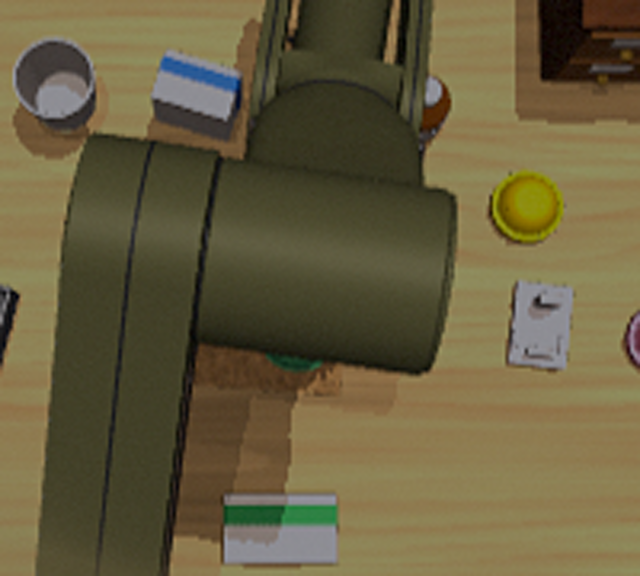

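View pics/g23w.png

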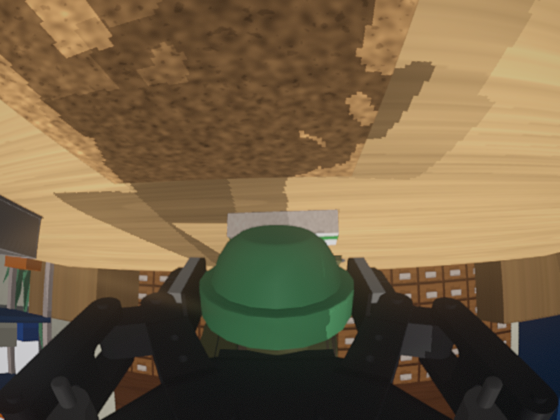

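```bash
python3 -m crank '{"translation":[[0.07,0,0.04],[0.06,0,0.035],[0.04,0,0.023],[0.02,0,0.012],[0,0,0],[0,0,0]],"angular":[[0,0,0],[0,0,0],[0,0,0],[0,0,0],[0,0,0],[0,0,0]],"gripper":[90,90,90,90,90,90]}'; python3 -m crank '{"translation":[[0.008,0,0.0046],[0,0,0],[0,0,0]],"angular":[[0,0,0],[0,0,0],[0,0,0]],"gripper":[90,90,90]}'
```

```text
clock: 23.05
position: [532.4, -39.5, 28.6]
ee_rot: [-180.0, 60.0, -7.5]
force: [0.1, 0.1, -1.0]
gripper_width: 0.766
clock: 23.42
position: [532.3, -39.5, 27.2]
ee_rot: [-180.0, 60.0, -7.5]
force: [0.4, -0.1, -0.7]
gripper_width: 0.769
```

```bash
python3 -m crank '{"translation":[[0.006,0,0.0035],[0,0,0],[0,0,0]],"angular":[[0,0,0],[0,0,0],[0,0,0]],"gripper":[90,90,90]}'; python3 -m crank '{"translation":[[0.006,0,0.0035],[0,0,0],[0,0,0]],"angular":[[0,0,0],[0,0,0],[0,0,0]],"gripper":[90,90,90]}'
python3 - <<'E'
from h import *
w=cam("wrist");cv2.imwrite("pics/g24w.png",w["pixels"])
E
```

```text
clock: 23.8
position: [532.2, -39.5, 26.0]
ee_rot: [-180.0, 60.0, -7.5]
force: [0.5, -0.2, -0.6]
gripper_width: 0.764
clock: 24.18
position: [532.2, -39.5, 25.0]
ee_rot: [-180.0, 60.0, -7.5]
force: [-0.2, 0.8, -0.9]
gripper_width: 0.767
```

View pics/g24w.png

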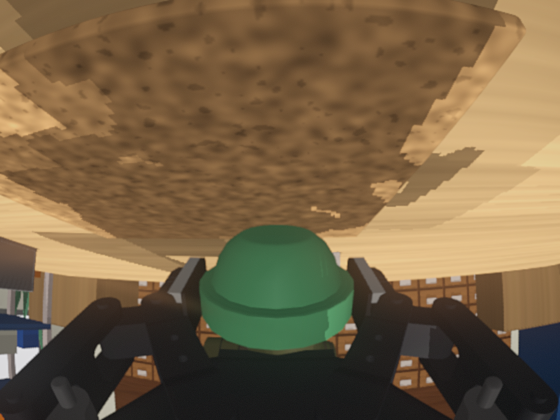

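```bash
python3 -m crank '{"translation":[[0.006,0,0.0035],[0,0,0],[0,0,0]],"angular":[[0,0,0],[0,0,0],[0,0,0]],"gripper":[90,90,90]}'; python3 -m crank '{"translation":[[0.006,0,0.0035],[0,0,0],[0,0,0]],"angular":[[0,0,0],[0,0,0],[0,0,0]],"gripper":[90,90,90]}'
```

```text
clock: 24.6
position: [532.2, -39.5, 24.0]
ee_rot: [-180.0, 60.0, -7.5]
force: [0.3, 0.4, -0.4]
gripper_width: 0.762
clock: 24.98
position: [532.2, -39.5, 23.3]
ee_rot: [-180.0, 60.0, -7.5]
force: [0.6, 0.1, 2.1]
gripper_width: 0.766
```

```bash
python3 -m crank '{"translation":[[0.003,0,0.0018],[0,0,0],[0,0,0]],"angular":[[0,0,0],[0,0,0],[0,0,0]],"gripper":[90,90,90]}'
```

```text
clock: 25.35
position: [532.1, -39.5, 23.0]
ee_rot: [-180.0, 60.0, -7.5]
force: [0.9, -0.2, 5.5]
gripper_width: 0.765
```

Contact confirmed (5.5 N). Opening gently.

```bash
python3 -m crank '{"translation":[[0,0,0],[0,0,0],[0,0,0],[0,0,0],[0,0,0],[0,0,0],[0,0,0],[0,0,0]],"angular":[[0,0,0],[0,0,0],[0,0,0],[0,0,0],[0,0,0],[0,0,0],[0,0,0],[0,0,0]],"gripper":[60,50,30,0,0,0,0,0]}'
python3 - <<'E'
from h import *
w=cam("wrist");cv2.imwrite("pics/g26w.png",w["pixels"])
E
```

```text
clock: 26.35
position: [532.2, -39.5, 22.4]
ee_rot: [-180.0, 60.0, -7.5]
force: [-0.8, -0.6, -0.4]
gripper_width: 0.998
```

View pics/g26w.png

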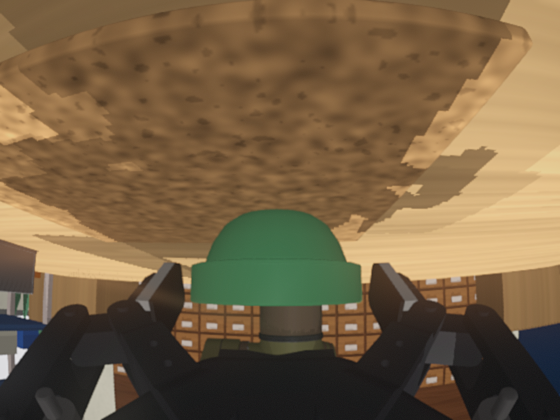

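The lid rocked upright: crown down on the mat at (277,250), rim level between the open pads. Backing out along the tool axis, then up.

```bash
python3 -m crank '{"translation":[[0,0,-0.1],[0,0,-0.2],[0,0,-0.25],[-0.2,0,-0.12],[-0.25,0,-0.15],[-0.25,0,-0.15],[-0.2,0,0.06],[0,0,0.05],[0,0,0],[0,0,0]],"angular":[[0,0,0],[0,0,0],[0,0,0],[0,0,0],[0,0,0],[0,0,0],[0,0,0],[0,0,0],[0,0,0],[0,0,0]],"gripper":[0,0,0,0,0,0,0,0,0,0]}'
python3 - <<'E'
from h import *
s=cam("scene");cv2.imwrite("pics/g27c.png",s["pixels"])
np.set_printoptions(precision=1,suppress=True);print(readout.observe()["q"])
E
```

```text
clock: 27.65
position: [576.0, -45.2, 202.3]
ee_rot: [-180.0, 60.1, -7.5]
force: [-0.3, -0.5, -0.4]
gripper_width: 0.998
[ -8.2  52.8  49.6  -1.  137.8  88.9]
```

View pics/g27c.png

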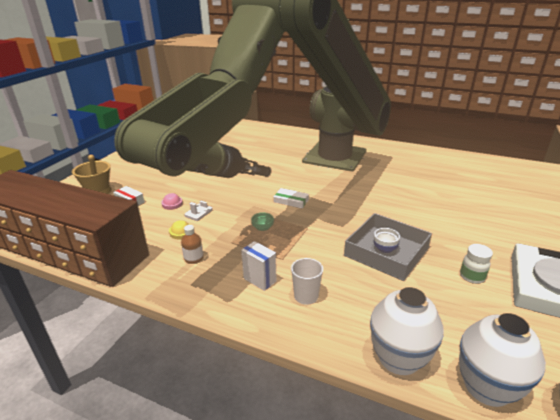

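Green lies mouth up on the mat at scene (262,221). Untilting and looking from above.

```bash
python3 -m crank '{"translation":[[0,0,0],[0,0,0],[0,0,0],[0,0,0],[0,0,0],[0,0,0],[0,0,0],[0,0,0],[-0.1,0,0],[0,0,0],[0,0,0]],"angular":[[0,0.25,0],[0,0.25,0],[0,0.25,0],[0,0.25,0],[0,0.25,0],[0,0.25,0],[0,0.25,0],[0,0.25,0],[0,0,0],[0,0,0],[0,0,0]],"gripper":[0,0,0,0,0,0,0,0,0,0,0]}'
python3 fit2.py green 565 -41 4 wrist scene
```

```text
clock: 29.08
position: [562.5, -43.5, 203.5]
ee_rot: [180.0, 0.0, -7.5]
force: [0.2, 0.1, 0.6]
gripper_width: 1.0
wrist 3349 [562.7 -43.5] 0.08405494177366378
pics/f_wrist_29.12.png
scene 19 [ 612. -101.] 1.0
pics/f_scene_29.18.png
3d [ 637.  -142.3   22.7] 1.0
```

```bash
python3 -m crank '{"translation":[[0,0,0.25],[0,0,0.25],[0,0,0],[0,0,0]],"angular":[[0,0,0],[0,0,0],[0,0,0],[0,0,0]],"gripper":[0,0,0,0]}'
python3 fit2.py green 562.7 -43.5 4 wrist; python3 held.py 562.7 -43.5 4 -1.5 14.9 pics/ov5.png
```

```text
clock: 29.68
position: [562.4, -43.5, 129.4]
ee_rot: [-180.0, -0.0, -7.5]
force: [0.5, -0.2, 0.6]
gripper_width: 0.998
wrist 5570 [563.1 -43.8] 0.07785008976660682
pics/f_wrist_29.73.png
```

View pics/ov5.png

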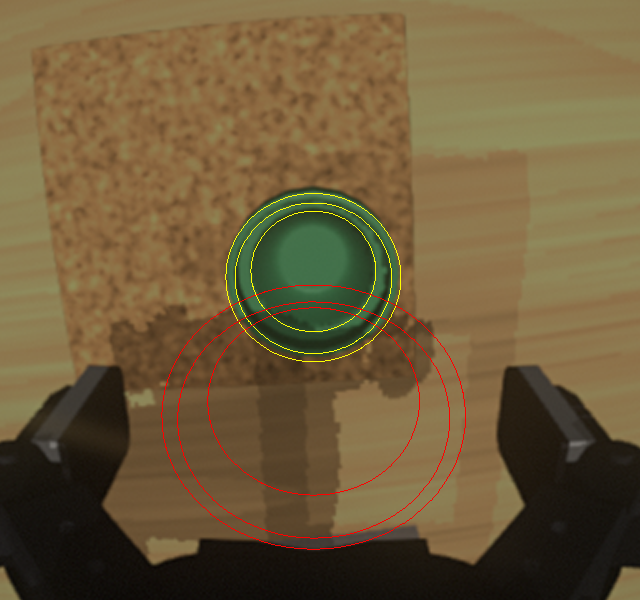

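```bash
python3 -m crank '{"translation":[[0.006,0.001,0.2],[0,0,0.2],[0,0,0.2],[0,0,0.09],[0,0,0.046],[0,0,0],[0,0,0],[0,0,0],[0,0,0],[0,0,0],[0,0,0],[0,0,0],[0,0,0]],"angular":[[0,0,0],[0,0,0],[0,0,0],[0,0,0],[0,0,0],[0,0,0],[0,0,0],[0,0,0],[0,0,0],[0,0,0],[0,0,0],[0,0,0],[0,0,0]],"gripper":[0,0,0,0,0,0,80,80,80,80,80,80,80]}' 30
python3 held.py 563.1 -43.8 4 -0.3 14.9 pics/ov6.png
```

```text
clock: 31.4
position: [563.0, -43.7, 20.1]
ee_rot: [180.0, -0.1, -7.5]
force: [-0.6, 0.9, 5.5]
gripper_width: 0.773
```

View pics/ov6.png

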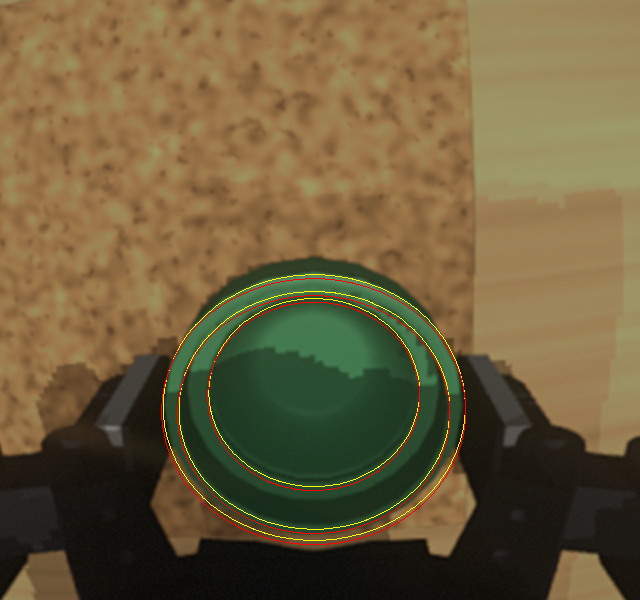

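The held-lid overlay matches (rim centre at (313,408) in the crop). Lift and carry to the tote.

```bash
python3 -m crank '{"translation":[[0,0,-0.1],[0,0,-0.2],[0,0,-0.3],[0,0,-0.35],[0,0,-0.2],[-0.12,-0.32,0],[-0.12,-0.32,0],[-0.12,-0.32,0],[-0.12,-0.32,0],[-0.12,-0.32,0],[-0.12,-0.32,0],[-0.12,-0.32,0],[0,0,0.15],[0,0,0.15],[0,0,0],[0,0,0]],"angular":[[0,0,0],[0,0,0],[0,0,0],[0,0,0],[0,0,0],[0,0,0],[0,0,0],[0,0,0],[0,0,0],[0,0,0],[0,0,0],[0,0,0],[0,0,0],[0,0,0],[0,0,0],[0,0,0]],"gripper":[80,80,80,80,80,80,80,80,80,80,80,80,80,80,80,80]}'
python3 held.py 527.4 303.3 18 -0.2 16.1 pics/ov7.png
```

```text
clock: 33.45
position: [481.3, 306.1, 147.2]
ee_rot: [-179.9, -0.1, -7.5]
force: [1.0, 0.5, 0.2]
gripper_width: 0.77
```

View pics/ov7.png

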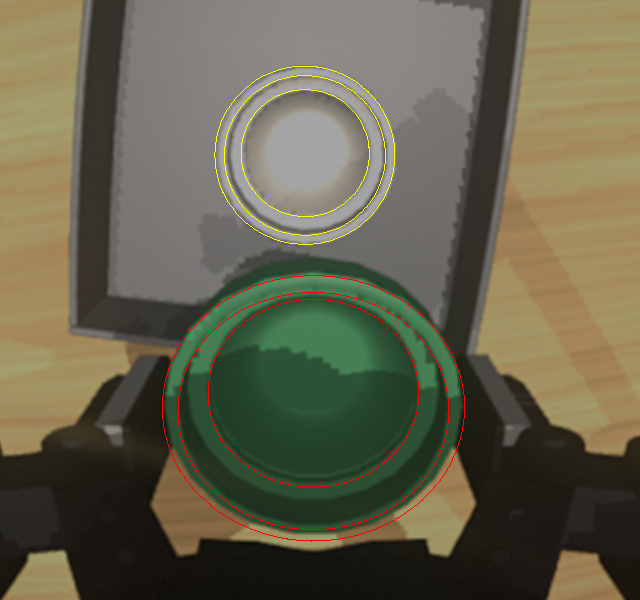

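```bash
python3 - <<'E'
from h import *
w=cam("wrist");im=w["pixels"][200:360,185:370];im=np.clip(im.astype(float)*2.5,0,255).astype(np.uint8)
cv2.imwrite("pics/z33.png",cv2.resize(im,None,fx=4,fy=3.7,interpolation=2))
E
python3 held.py 527.4 303.3 18 -0.2 16.1 pics/ov7b.png
```

```text
(no output)
```

View pics/z33.png

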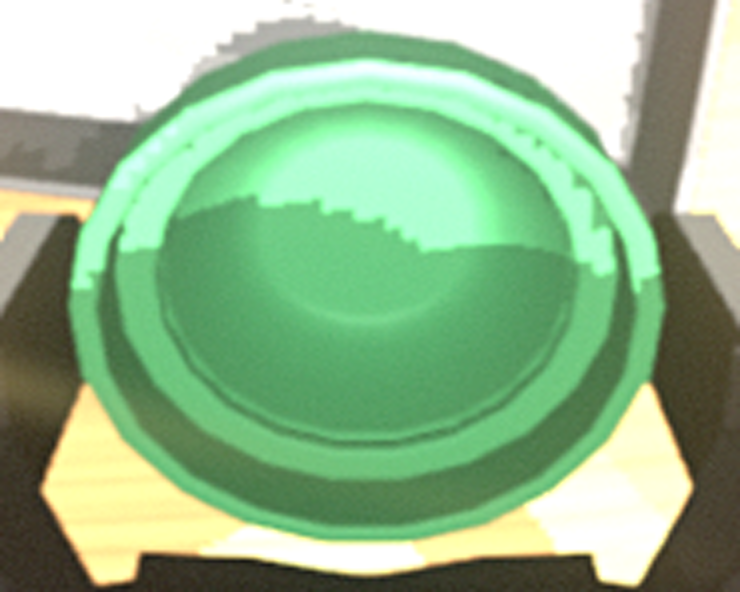

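```bash
python3 - <<'E'
from h import *
im=cv2.imread("pics/f_wrist_8.62.png")[200:360,185:370];im=np.clip(im.astype(float)*1.6,0,255).astype(np.uint8)
cv2.imwrite("pics/z8.png",cv2.resize(im,None,fx=4,fy=3.7,interpolation=2))
w=cam("wrist");o=readout.observe();R=Rot.from_euler("xyz",o["ee_rot"],degrees=True).as_matrix();p=o["position"]
for hx,hz in [(-1.5,14.9),(-0.2,16.1),(1,16.1),(1,18),(2,18),(0,18)]:
    P=np.array([proj(w,p+R@np.array([hx+33*np.cos(a),33*np.sin(a),hz-34])) for a in np.linspace(0,2*np.pi,72)])
    print(hx,hz,P.min(0).round(1),P.max(0).round(1))
E
```

```text
-1.5 14.9 [200.7 221.7] [351.9 353.4]
-0.2 16.1 [201.  217.7] [351.6 349.8]
1 16.1 [200.7 214.7] [351.9 347.9]
1 18 [201.6 213.5] [351.  345.5]
2 18 [201.4 211.1] [351.2 344. ]
0 18 [201.8 215.9] [350.8 347.1]
```

View pics/z8.png

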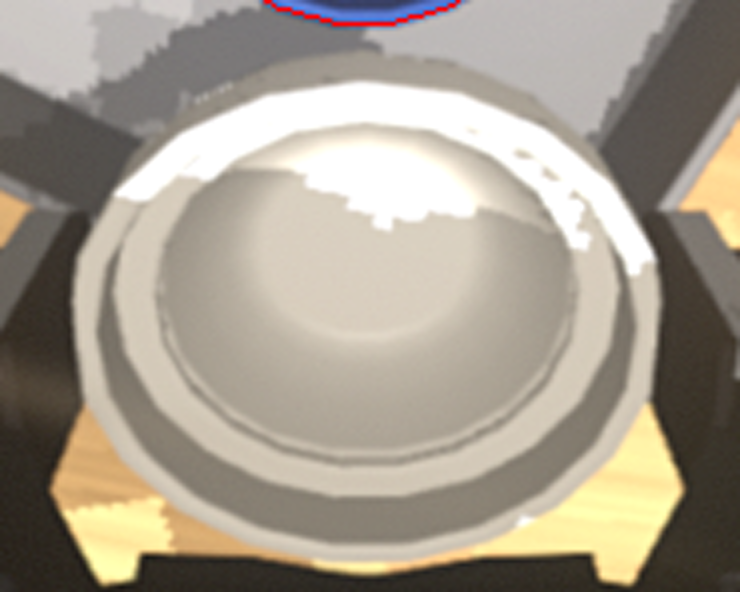

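```bash
python3 -m crank '{"translation":[[0.151,-0.01,0],[0.151,-0.01,0],[0,0,0.2],[0,0,0.2],[0,0,0.11],[0,0,0],[0,0,0],[0,0,0]],"angular":[[0,0,0],[0,0,0],[0,0,0],[0,0,0],[0,0,0],[0,0,0],[0,0,0],[0,0,0]],"gripper":[80,80,80,80,80,80,80,80]}'
python3 held.py 527.2 303.1 18 0.6 16.1 pics/ov8.png
python3 - <<'E'
from h import *
s=cam("scene");cv2.imwrite("pics/s8.png",cv2.resize(s["pixels"][150:290,310:480],None,fx=4,fy=4,interpolation=2))
E
```

```text
clock: 34.65
position: [527.0, 303.5, 70.8]
ee_rot: [-179.9, -0.1, -7.5]
force: [0.3, 0.7, -0.3]
gripper_width: 0.77
```

View pics/ov8.png

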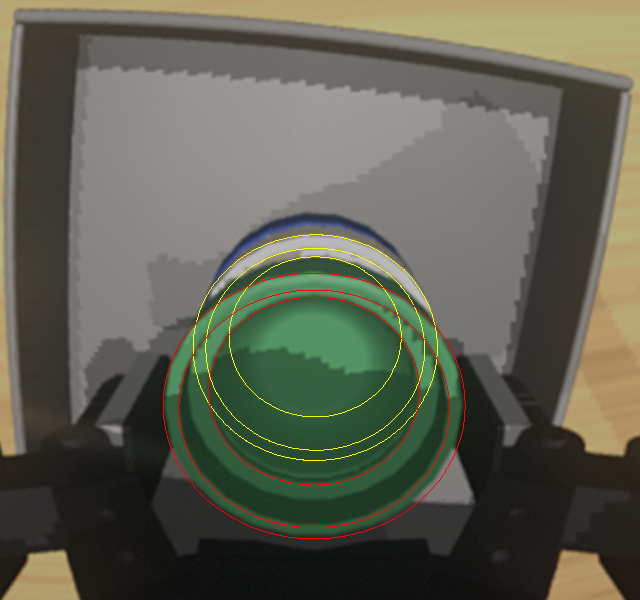

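View pics/s8.png

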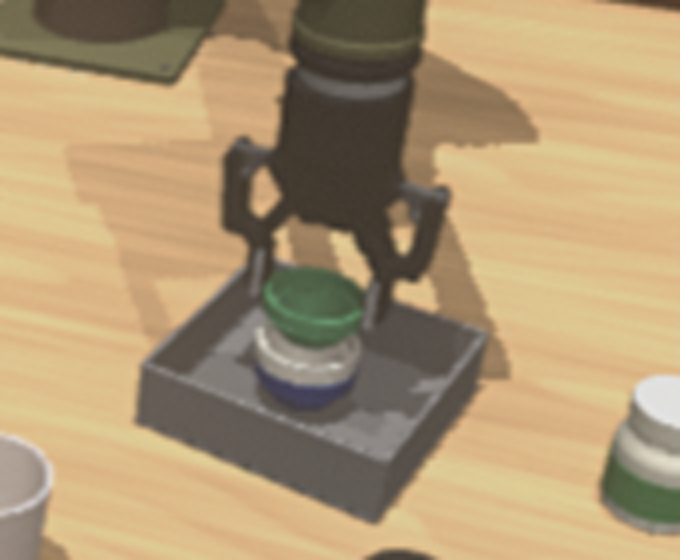

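Green sits straight over white (level: same rim-to-flange gaps in the wrist view as white had). Lowering slowly.

```bash
python3 -m crank '{"translation":[[-0.002,0,0.04],[0,0,0.04],[0,0,0.03],[0,0,0.02],[0,0,0.01],[0,0,0],[0,0,0]],"angular":[[0,0,0],[0,0,0],[0,0,0],[0,0,0],[0,0,0],[0,0,0],[0,0,0]],"gripper":[80,80,80,80,80,80,80]}'; python3 -m crank '{"translation":[[0,0,0.004],[0,0,0],[0,0,0]],"angular":[[0,0,0],[0,0,0],[0,0,0]],"gripper":[80,80,80]}'
```

```text
clock: 35.62
position: [525.9, 303.1, 48.5]
ee_rot: [-180.0, -0.0, -7.5]
force: [-0.3, 0.1, -1.2]
gripper_width: 0.768
clock: 36.0
position: [525.9, 303.2, 48.1]
ee_rot: [-180.0, -0.0, -7.5]
force: [-0.3, 0.2, 1.8]
gripper_width: 0.766
```

```bash
python3 -m crank '{"translation":[[0,0,0.003],[0,0,0],[0,0,0]],"angular":[[0,0,0],[0,0,0],[0,0,0]],"gripper":[80,80,80]}'
```

```text
clock: 36.38
position: [526.0, 303.1, 48.1]
ee_rot: [-180.0, -0.0, -7.5]
force: [-1.0, -1.0, 5.0]
gripper_width: 0.759
```

Contact at z=48.1, exactly the predicted full-nest height. Release, rise, and step back for checks.

```bash
python3 -m crank '{"translation":[[0,0,0],[0,0,0],[0,0,0],[0,0,0],[0,0,-0.1],[0,0,-0.2],[0,0,-0.3],[-0.2,0,-0.3],[-0.25,0,0],[0,0,0],[0,0,0]],"angular":[[0,0,0],[0,0,0],[0,0,0],[0,0,0],[0,0,0],[0,0,0],[0,0,0],[0,0,0],[0,0,0],[0,0,0],[0,0,0]],"gripper":[70,50,20,0,0,0,0,0,0,0,0]}'
python3 held.py 527.0 303.1 32 0 16 pics/ov9.png
python3 - <<'E'
from h import *
s=cam("scene");cv2.imwrite("pics/s9.png",s["pixels"]);cv2.imwrite("pics/s9c.png",cv2.resize(s["pixels"][150:290,310:480],None,fx=4,fy=4,interpolation=2))
t=cam("top");cv2.imwrite("pics/t9.png",t["pixels"])
E
```

```text
clock: 37.75
position: [459.3, 312.0, 183.2]
ee_rot: [-180.0, -0.1, -7.4]
force: [0.3, 0.4, -0.3]
gripper_width: 0.999
```

View pics/ov9.png

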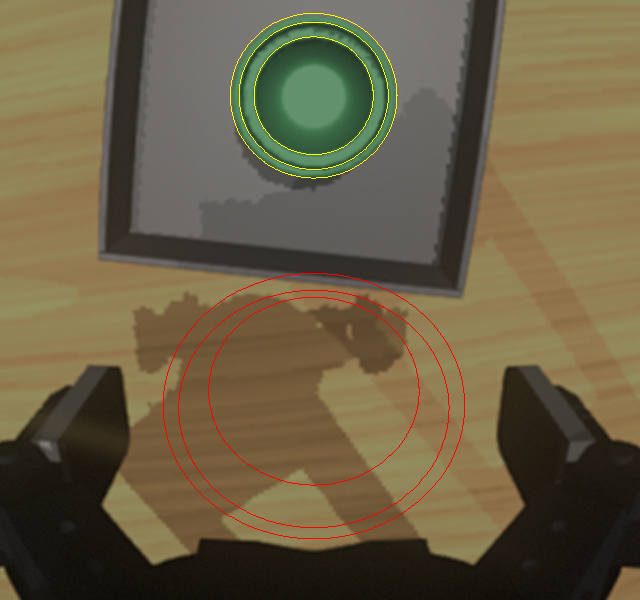

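View pics/s9c.png

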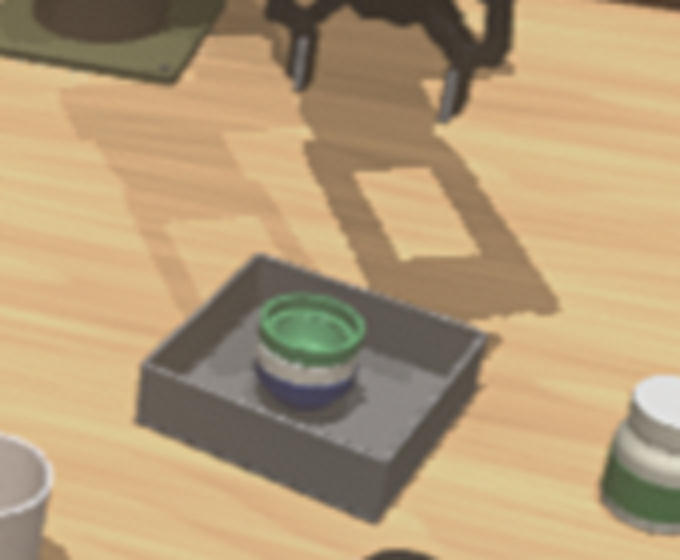

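View pics/t9.png

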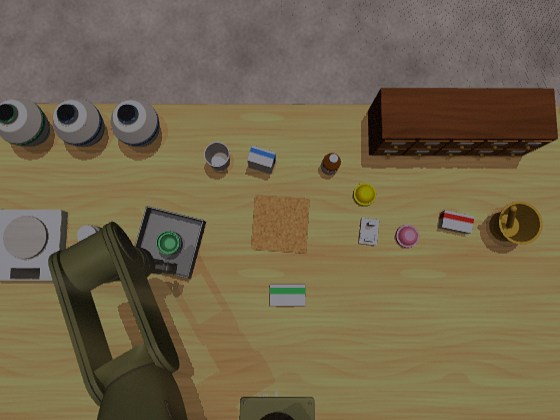

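The stack is nested: the wrist overlay matches a green origin at z=32, bands are even in the scene view, and bystanders sit at their starting pixels in the top view. Handing in.

```bash
python3 -c "
from bench import order; print(order.job_done())"
```

```text
the job is handed in; nothing more can be done
None
```

The three lids are stacked mouth up in the tote, blue then white then green, and I handed the job in at about 38 s of the 72 s allowed.

**White into blue:** I set it down until it touched at TCP z=33.0, against 32.9 predicted for full nesting. After release, the wrist-camera outline of white matched an origin at z=18.

**Green:** I lifted it straight up out of the rack and tilted the tool 60°. I lowered it until it touched the mat at about 5 N, then let go. It rocked upright, and I took it up again and nested it in white. It touched at z=48.1, exactly as predicted, and the outline matched an origin at z=32 afterwards.

**Last checks:** The scene view shows even, level bands in the stack. In the top view the bystanders, rack and look-alike lids sit where they started, except the pill jar, which was partly hidden behind the arm. The gripper was open and well clear, and no force reading passed 7 N.

**Checks that failed or disagreed:**
- Several silhouette fits in the scene and top views failed, from weak colour masks or the arm in the way. After the first triangulation, positions rested mainly on wrist views from two heights.
- Green's axis in the rack fitted at 38–41 mm high instead of the stated 45 mm. I used 45 mm and the grasp held.
- The gripper opening read 0.745 holding white and about 0.77 holding green. I found no reason for the difference, and neither lid appeared to slip.

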